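Lay the iron truing plate on its bed

TASK

Put the cork sanding block that was left on the truing bed flat on the bare bench, clear of the bed; then take the heavy iron truing plate out of the lid stand, stand its lower edge on the bearer beside the bed's stop strip, along the stop, and from there pivot it down gently, without letting it slam, until it lies flat across both bearers. It must finish bright ground face up, pushed snug and square against the stop and not hanging over the ends of the bearers; do not disturb the two lids, the bowl blank or the caliper.

Things in the scene. Friction and masses are not known exactly. Their poses are not given: they have to be found in the camera images.
- stand: Fixed slotted oak lid stand, 196 (x) x 112 (y), 46 high. Origin: centre of its underside, on the bench. Two notched rails run along x (24 wide, at y +-36). Three grooves along y at x = -62, 0, +62: each 11 wide, 16 deep, floor 30 above the bench. The plate stands in any one of them, a lid in each of the others.
- bed: Fixed truing bed: oak board 14 thick, x -30 to +85, with two cork-faced bearers and a dark stop, all 130 long in y. Origin: on the bench, under the middle of the place of the finished plate; +x points to the stop (roughly to the robot). Bearer tops 36 above the bench: inner x +33.5 to +63.5, outer x -30 to -8. The home plate overhangs the outer one by 33 with open room below, down to the bench.
- bed_stop (a point): Middle of the bed stop's inner face, at bearer height: bed x = +67, 36 above the bench; axes as the bed's. The stop rises 6 above the bearers, 2 less than the plate's thickness. A 3.5 gap lies between inner bearer and stop.
- plate: Iron truing plate, 8 thick x 100 wide x 130 tall, 0.6 to 0.95 kg; can be gripped only across its thickness. Origin: middle of its lower edge (in the groove). x: out of the bright ground face (the other face is dark green); y: along the lower edge; z: to the opposite edge. Starts upright with the stand's axes. Laid as wanted: x up, z along the bed's -x, origin at the stop.
- plate_c (a point): Centre of the same plate, 65 mm from its lower edge; axes as plate.
- block_c (a point): Centre of the pale cork sanding block, 110 (its x) x 60 (its y) x 30 (z), about 60 g; it starts lying flat across the bed's bearers.
- lid_a: Finished wooden bowl lid, 112 mm in diameter, 18 mm thick in all with a 9 mm rim, standing loose in a groove of the stand, its top about 137 above the bench. Origin: its centre; x: its axis.
- lid_b: The second such lid, darker; same size and axes.
- bowl: Squat round mulberry bowl blank, open at the top, 128 mm in greatest diameter, 78 high, loose on the bench. Origin: centre of its underside.
- caliper: Brass outside caliper lying on the bench, 160 long (its x, from -77 at the joint to +79 at the tips), 82 across the legs (its y), 9 high. Origin: on the bench at its middle.
Things that resemble listed ones, but are neither listed nor needed, are in the scene too. There is more than one size of the plate; the one meant has the size given above.

How it is judged:
By the outcome, as a careful person would: the job done as asked, in the order asked, and still so for the second after the job is handed in, with the robot touching nothing.
It also fails if it takes over 72 s, if anything falls off the work surface, if the arm or the gripper's body presses on something with over 40 N, if the wrist force passes 120 N, or if a joint passes its speed limit or range.

ROBOT

A 6-joint arm with a two-finger parallel gripper is mounted at the origin on the work surface. World frame = base frame: x ahead of the robot, y to its left, z up, the work surface at z = 0. Lengths are in mm, angles in rad, forces in N, time in s.
With the tool pointing down it reaches from about 400 to 925 mm from the base axis. Payload 3.4 kg.
Tool frame: the origin (TCP) lies on the mounting face of the last link; the fingertips stand 173 mm ahead of it and the grasp point (between the pads) lies 155 mm ahead of it; x points along the fingers, y is the direction in which the jaws open and shut, and the axes are right-handed (so a half turn about x gives the same grasp; the last joint's range is limited). The gripper opens to 85 mm and grips with 20 to 120 N. Pads are 22 mm wide; open, the fingers measure 114 mm over their backs; the gripper's body (76 mm by 85 mm) begins 54 mm behind the grasp point. The pads swing forward as they close: fully open they stand 13 mm farther back than shut.
Start: joints at [1.266, 0.307, 1.506, -0, 1.328, -0.073], TCP at [131.559, 559.754, 404.705] pointing down, gripper open.
Joint ranges: [-3.12, 3.12], [-1.05, 2.28], [0.14, 2.33], [-1.42, 4.57], [0.1, 2.73], [-2.68, 2.68]. Speed limits (rad/s): [2.57, 2.57, 3.14, 3.14, 3.14, 3.14].

INTERFACE

Orientations are given as a rotation vector (axis times angle).
In Python, from cell import bot gives the robot as it stands.
- The arm moves only by the tool move_arm, never from a script. Its argument "targets" is a list that holds one entry, the list of rows, each a list of 4 numbers: the shift along the tool's x, y, z in mm, then the turn about the tool's x in degrees. In form: [[[x, y, z, turn], ...]]. A call has 1 to 20 rows; each row shifts and turns the commanded pose from where the row before left it, along the tool's axes as they then stand; what a row does not reach is not made up. A row lasts 1/8 s, in which the tool goes at most 62.5 mm and 10.7 degrees, less where a joint would pass 70% of its speed; a pose out of reach is approached as far as the arm can. A call with a gripper value outside its range is refused whole. "grip" is the finger opening in mm, from 0 to 85.4, set as the call begins (left out, the last holds). The fingers move at their own pace and stop on an object; "grip_force" is the grip in N (left out, the last holds). Time passes only in rows, so rows that do not move let the fingers close. It gives the time, the measured TCP pose, the force and the opening at its end, in the units of the state.
- bot.read_state(): the state, without advancing time (a new reading comes with each control period).
- bot.grab_frame(name): name is "scene" or "top" or "wrist"; returns the picture (420x560x3 uint8, red, green, blue); there is no depth.
- bot.get_calibration(name): a dict with "intrinsics" (3x3 intrinsics, pixels), "R" (3x3) and "t" (3): a world point X has camera coordinates R X + t; the wrist camera has in their place "T_tool_cam" (4x4, takes a point from camera to tool coordinates, whose origin is the TCP and whose axes are the tool frame's). Camera axes: x right, y down, z forward; pixel columns grow to the right and rows downward; lengths in mm; the calibration is good to about 2 mm. A picture is of the moment at which its call begins: read the wrist's pose just before it. get_calibration takes no time and is no camera call.
- bot.sign_off(): hands the job in, once; it reports no verdict.
The state is a dict: "t": time; "qpos": joint angles; "joint_vel": joint speeds; "tau": joint torques, N m; "tool_pos": TCP position; "tool_rot": TCP orientation; "contact_force": force on the tool from outside, world axes, zero at the start; "ft_torque": the same for the moment, N m; "gripper_width": opening from 0.0 (shut) to 1.0 (fully open).
Only numpy, scipy, OpenCV 4.12 (cv2) and the standard library are available. Lean on these libraries where they do the work, as an engineer would, in place of code of your own. Each camera call takes 0.05 s, during which the arm holds its last target.

## Working session

There is one attempt and no reset: what is moved stays moved. The work goes in short steps, Python scripts to look and compute and a tool call to move; the robot and the scene stay as the last step left them, time stands still between calls to the robot, and variables do not carry over. Pictures are saved under pics/ and viewed, and the job is handed in when it is done.

Besides the shell and the picture viewer there is one more tool, called after "Request:" as name([rows], argument=value, ...), one row to a line, values as JSON. move_arm: Moves the arm, as the interface text tells. Its arguments: {"type":"object","properties":{"targets":{"type":"array","items":{"type":"array","items":{"type":"array","items":{"type":"number"}}}},"grip":{"type":"number"},"grip_force":{"type":"number"}},"required":["targets"]}

```bash
ls; mkdir -p pics; cat > h.py <<'E'
import numpy as np, cv2
from scipy.spatial.transform import Rotation as R
from cell import bot
def shot(n,f):
    im=bot.grab_frame(n); cv2.imwrite('pics/'+f,cv2.cvtColor(np.asarray(im),cv2.COLOR_RGB2BGR)); return im
def cam(n,st=None):
    c=bot.get_calibration(n); K=np.array(c['intrinsics'])
    if 'R' in c: return K,np.array(c['R']),np.array(c['t']).ravel()
    st=st or bot.read_state(); T=np.eye(4);T[:3,:3]=R.from_rotvec(st['tool_rot']).as_matrix();T[:3,3]=st['tool_pos']
    M=np.linalg.inv(T@np.array(c['T_tool_cam'])); return K,M[:3,:3],M[:3,3]
def onz(C,uv,z):
    K,Rm,t=C; o=-Rm.T@t; d=Rm.T@np.linalg.inv(K)@np.array([uv[0],uv[1],1.]); return o+d*(z-o[2])/d[2]
def onplane(C,uv,p,n):
    K,Rm,t=C; o=-Rm.T@t; d=Rm.T@np.linalg.inv(K)@np.array([uv[0],uv[1],1.]); return o+d*(np.dot(np.array(p)-o,n)/np.dot(d,n))
def proj(C,X):
    K,Rm,t=C; p=K@(Rm@np.array(X)+t); return p[:2]/p[2]
def tri(C1,u1,C2,u2):
    A=[]
    for (K,Rm,t),u in((C1,u1),(C2,u2)):
        P=K@np.c_[Rm,t]; A+= [u[0]*P[2]-P[0],u[1]*P[2]-P[1]]
    A=np.array(A); s=np.linalg.svd(A)[2][-1]; return s[:3]/s[3]
E
python3 - <<'E'
from h import *
np.set_printoptions(precision=3,suppress=True)
for n in('scene','top','wrist'):
    shot(n,n+'0.png')
for n in('scene','top','wrist'):
    C=cam(n);print(n,C[0].tolist(),'pos',-C[1].T@C[2],'fwd',C[1][2])
print(bot.get_calibration('wrist')['T_tool_cam'])
print(bot.read_state())
E
```

```text
pics
scene [[379.6356210176334, 0.0, 277.62322301793256], [0.0, 379.6356210176334, 202.06660274323443], [0.0, 0.0, 1.0]] pos [896.123 290.076 818.762] fwd [-0.39  -0.354 -0.85 ]
top [[533.8800038719207, 0.0, 276.5462107573499], [0.0, 533.8800038719207, 205.36172216469262], [0.0, 0.0, 1.0]] pos [ 386.844    6.857 1101.314] fwd [ 0.159  0.003 -0.987]
wrist [[349.8587423692944, 0.0, 277.17351193039974], [0.0, 349.8587423692944, 207.2564951469497], [0.0, 0.0, 1.0]] pos [ 48.002 578.22  372.664] fwd [ 0.321 -0.076 -0.944]
[[ -0.     -0.33    0.944  31.342]
 [  1.     -0.      0.     -0.82 ]
 [  0.      0.944   0.33  -85.524]
 [  0.      0.      0.      1.   ]]
{'t': 0.15, 'qpos': array([ 1.267,  0.307,  1.507, -0.   ,  1.328, -0.074]), 'joint_vel': array([ 0.002, -0.004, -0.004, -0.001, -0.002,  0.   ]), 'tau': array([  0.   , -45.798, -25.222,  -0.   ,   0.008,  -0.   ]), 'tool_pos': array([131.462, 559.507, 403.996]), 'tool_rot': array([ 0.18 ,  1.563, -0.182]), 'contact_force': array([0.87 , 0.155, 0.3  ]), 'ft_torque': array([-0.006, -0.023, -0.051]), 'gripper_width': 1.000421187971835}
```

View pics/scene0.png

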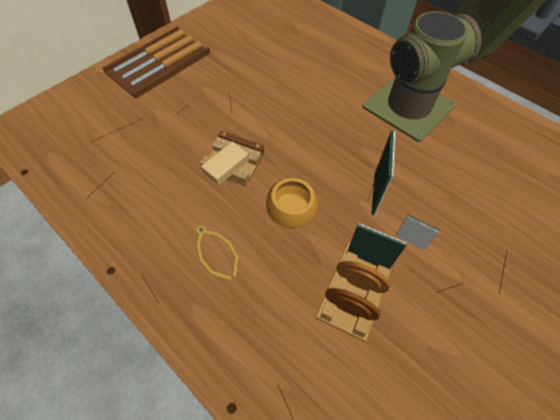

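View pics/top0.png

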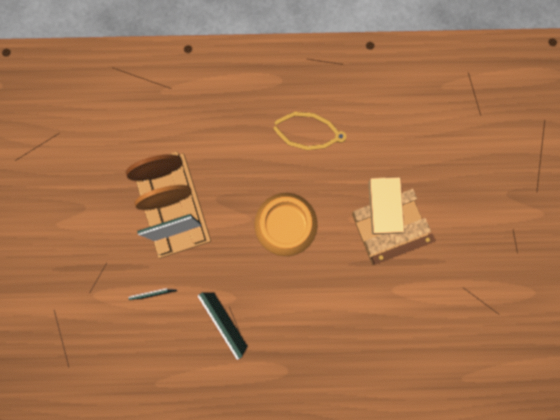

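View pics/wrist0.png

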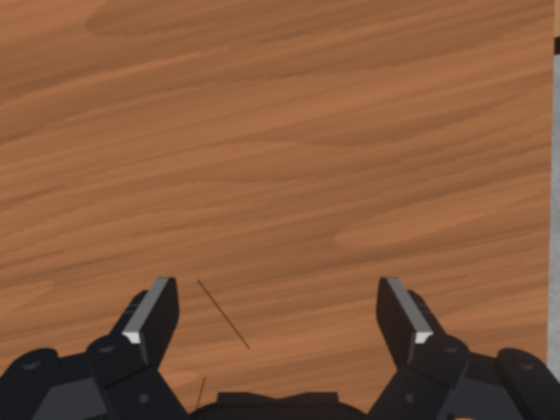

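The top view shows the stand at (172,205), with a plate in the groove nearest the robot at (169,228) and lids at (155,167) and (163,196). The bed with the block is at (393,225), the bowl at (286,224) and the caliper at (310,130).

Things that could be taken for the plate:
- (169,228), in the stand
- (222,325), a larger one free-standing
- (152,295), a small one

I'll enlarge crops and measure.

```bash
python3 - <<'E'
from h import *
a=cv2.imread('pics/top0.png'); 
L=cv2.resize(a[140:270,110:230],None,fx=4,fy=4,interpolation=cv2.INTER_CUBIC);cv2.imwrite('pics/c1.png',L)
L=cv2.resize(a[165:275,335:450],None,fx=5,fy=5,interpolation=cv2.INTER_CUBIC);cv2.imwrite('pics/c2.png',L)
b=cv2.imread('pics/scene0.png')
L=cv2.resize(b[210:350,300:430],None,fx=4,fy=4,interpolation=cv2.INTER_CUBIC);cv2.imwrite('pics/c3.png',L)
L=cv2.resize(b[120:195,190:275],None,fx=6,fy=6,interpolation=cv2.INTER_CUBIC);cv2.imwrite('pics/c4.png',L)
E
```

```text
(no output)
```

View pics/c1.png

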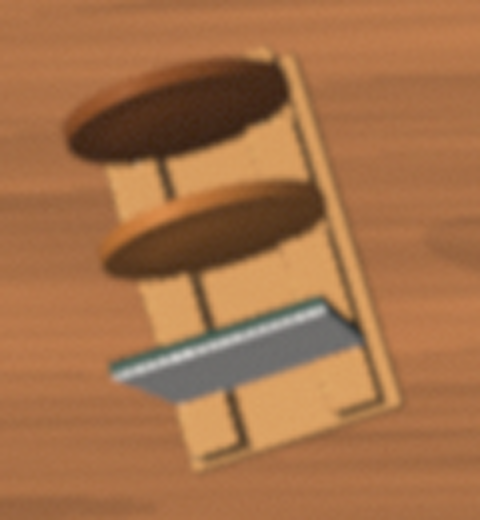

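View pics/c2.png

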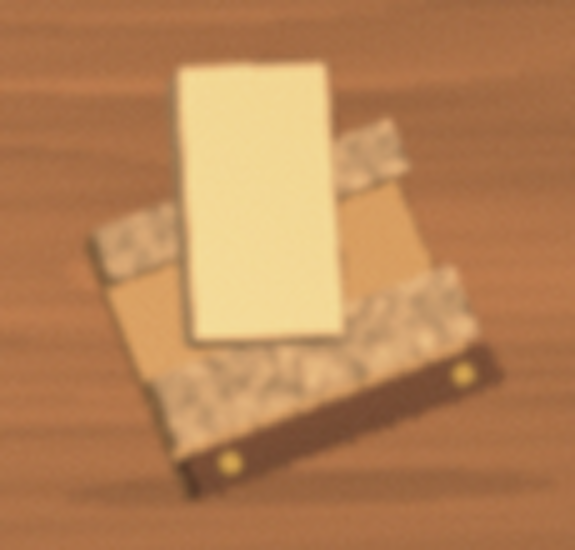

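View pics/c3.png

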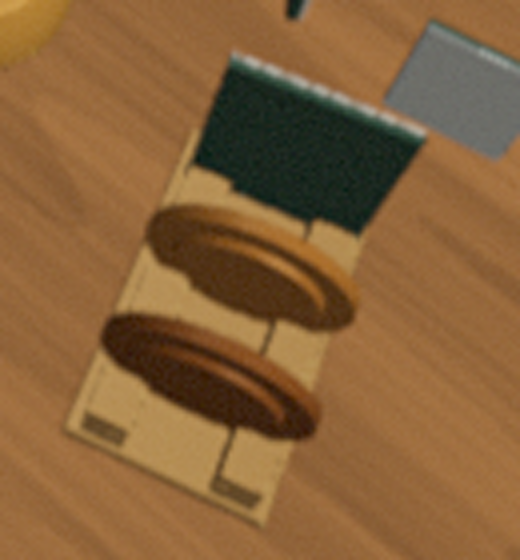

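View pics/c4.png

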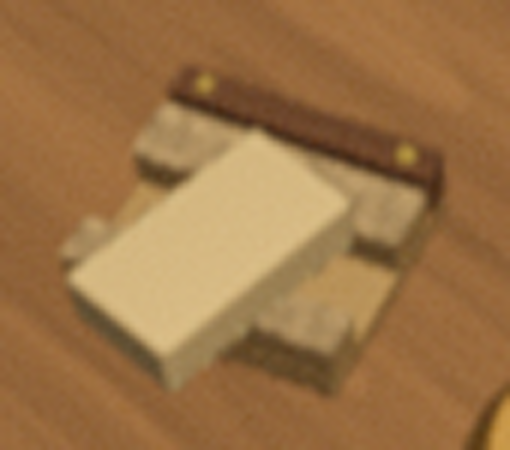

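```bash
python3 - <<'E'
from h import *
np.set_printoptions(precision=1,suppress=True)
T=cam('top');S=cam('scene')
f1=lambda x,y:(110+(x+.5)/4-.5,140+(y+.5)/4-.5); f2=lambda x,y:(335+(x+.5)/5-.5,165+(y+.5)/5-.5)
f3=lambda x,y:(300+(x+.5)/4-.5,210+(y+.5)/4-.5); f4=lambda x,y:(190+(x+.5)/6-.5,120+(y+.5)/6-.5)
l,r=f1(112,371),f1(325,304)
P=[onz(T,l,160),onz(T,r,160)];print('plate top',P,np.linalg.norm(P[0]-P[1]))
# scene: left end in scene(235,57) is right end in top? 
print('tri', tri(T,l,S,f3(424,135)),tri(T,r,S,f3(235,58)))
b=[f2(178,67),f2(327,63),f2(343,333),f2(195,338)]
B=np.array([onz(T,q,66) for q in b]);print('block',B,[np.linalg.norm(B[i]-B[i-1]) for i in range(4)],B.mean(0))
bs=[f4(258,130),f4(352,207),f4(168,354),f4(68,282)]
B2=np.array([onz(S,q,66) for q in bs]);print('blockS',B2,B2.mean(0))
# bed: stop
st=[f2(178,458),f2(480,342),f2(193,494),f2(500,372)]
print('stop inner',[onz(T,q,42) for q in st], [onz(S,f4(*q),42) for q in((172,97),(432,183),(185,68),(442,152))])
ob=[f2(93,240),f2(386,120),f2(110,282),f2(408,165)]
print('outer bearer',[onz(T,q,36) for q in ob])
print('screws',[onz(T,f2(*q),42) for q in((231,463),(463,374))],[onz(S,f4(*q),42) for q in((406,155),(205,83))])
# stand
print('stand',[onz(T,f1(*q),46) for q in((195,470),(402,403),(295,55))],[onz(S,f3(*q),46) for q in((68,430),(262,522))])
print('decoys',[onz(T,q,0) for q in((222,325),(152,295))],'bowl',onz(T,(286,224),70),'cal',[onz(T,q,5) for q in((341,136),(275,126))])
im=cv2.imread('pics/top0.png');
E
```

```text
plate top [array([494.8, 256.8, 160. ]), array([523.1, 162.5, 160. ])] 98.4557683712031
tri [494.2 256.5 163.2] [522.4 163.7 160.5]
block [[ 605.3 -176.5   66. ]
 [ 605.8 -235.4   66. ]
 [ 498.4 -235.8   66. ]
 [ 497.5 -178.2   66. ]] [np.float64(107.8189512876665), np.float64(58.96580635436479), np.float64(107.4077291707844), np.float64(57.64474494473639)] [ 551.7 -206.5   66. ]
blockS [[ 496.4 -234.8   66. ]
 [ 498.  -175.3   66. ]
 [ 602.3 -174.7   66. ]
 [ 606.4 -231.4   66. ]] [ 550.8 -204.1   66. ]
stop inner [array([ 452.5, -173.5,   42. ]), array([ 496.3, -295.7,   42. ]), array([ 438.2, -178.8,   42. ]), array([ 484.2, -302.8,   42. ])] [array([ 497.1, -293.5,   42. ]), array([ 451.6, -174.5,   42. ]), array([ 481.4, -302.2,   42. ]), array([ 436. , -183.7,   42. ])]
outer bearer [array([ 541.1, -144.3,   36. ]), array([ 588. , -265.1,   36. ]), array([ 523.9, -150.4,   36. ]), array([ 569.4, -272.9,   36. ])]
screws [array([ 450.1, -194.3,   42. ]), array([ 483.7, -288.1,   42. ])] [array([ 448.3, -194. ,   42. ]), array([ 481.2, -289. ,   42. ])]
stand [array([458. , 244.9,  46. ]), array([489.3, 142.8,  46. ]), array([667.9, 197.6,  46. ])] [array([685.8, 212.3,  46. ]), array([654.5, 310.2,  46. ])]
decoys [array([322.1, 124.4,   0. ]), array([384.4, 266.9,   0. ])] bowl [516.2  -8.   70. ] cal [array([ 710.3, -129.5,    5. ]), array([735.1,  10.2,   5. ])]
```

```bash
cat >> h.py <<'E'
# yaw = world direction angle (deg) of the jaw axis (tool y); tool x down
def tool(st=None):
    st=st or bot.read_state(); M=R.from_rotvec(st['tool_rot']).as_matrix(); return np.array(st['tool_pos']),M
def to(target,yaw=None,frm=None):
    """shift in present tool axes to put the TCP at target; turn about tool x so jaw axis is at yaw (mod 180)"""
    p,M=tool() if frm is None else frm
    d=M.T@(np.array(target,float)-p); t=0
    if yaw is not None:
        cy=np.degrees(np.arctan2(M[1,1],M[0,1])); t=-((yaw-cy+90)%180-90)
    print('shift',d.round(1),'turn',round(t,1)); return d,t
E
python3 - <<'E'
from h import *
np.set_printoptions(precision=3,suppress=True)
p,M=tool();print(M, np.degrees(np.arctan2(M[1,1],M[0,1])))
to([450,200,404]);to([551,-205,300],90)
E
```

```text
[[-0.     0.229  0.973]
 [-0.002  0.973 -0.229]
 [-1.    -0.002 -0.   ]] 76.77950675164668
shift [   0.4 -277.1  392.3] turn 0
shift [ 105.  -648.1  583.3] turn -13.2
```

Request:
move_arm([
  [[0,0,0,-6.6],[0,0,0,-6.6],[0,-40,35,0],[0,-40,35,0],[0,-40,35,0],[0,-40,35,0],[0,-40,35,0],[0,-40,35,0],[0,-40,35,0],[0,-40,35,0],[0,-45,35,0],[0,-45,25,0],[0,-45,20,0],[10,-45,15,0],[10,-45,10,0],[15,-45,10,0],[15,-45,10,0],[15,-45,5,0],[15,-45,5,0],[0,0,0,0]],
], grip=85, grip_force=25)

```text
t: 2.65
tool_pos: [546.2, -168.3, 323.1]
tool_rot: [0.003, 1.573, -0.003]
contact_force: [-0.8, 0.2, -0.0]
gripper_width: 0.996
```

```bash
python3 - <<'E'
from h import *
s=bot.read_state();print(s['t'],s['qpos'].round(3),s['tool_pos'].round(1),s['contact_force'])
to([551,-205,215],90)
shot('wrist','w1.png')
E
```

```text
2.65 [-3.720e-01  3.760e-01  1.625e+00 -1.000e-03  1.143e+00 -1.939e+00] [ 546.2 -168.3  323.1] [-0.80968148  0.15352424 -0.0073476 ]
shift [108.  -36.7   5.2] turn -0.3
```

View pics/w1.png

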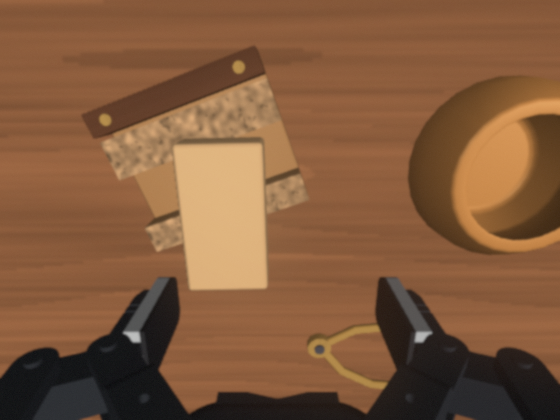

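```bash
python3 - <<'E'
from h import *
np.set_printoptions(precision=1,suppress=True)
W=cam('wrist')
B=np.array([onz(W,q,66) for q in((174,143),(263,142),(267,289),(189,290))]);print(B,B.mean(0))
print([onz(W,q,42) for q in ((105,120),(238,67))])
print([onz(W,q,36) for q in ((122,180),(278,122),(148,226),(303,174),(157,250),(309,199))])
E
```

```text
[[ 494.8 -233.3   66. ]
 [ 494.4 -176.    66. ]
 [ 603.3 -174.8   66. ]
 [ 603.9 -233.    66. ]] [ 549.1 -204.3   66. ]
[array([ 482.3, -286.8,   42. ]), array([ 448.3, -192.7,   42. ])]
[array([ 527. , -284.1,   36. ]), array([ 484.7, -166.2,   36. ]), array([ 564.5, -269.2,   36. ]), array([ 522.9, -147.5,   36. ]), array([ 585.5, -264.5,   36. ]), array([ 542.6, -142.5,   36. ])]
```

Request:
move_arm([
  [[20,-18,2,0],[20,-18.5,2,0],[20,0,0,0],[20,0,0,0],[20,0,0,0],[8,0,0,0],[0,0,0,0]],
])

```text
t: 3.58
tool_pos: [550.1, -201.6, 216.1]
tool_rot: [0.0, 1.572, 0.001]
contact_force: [-0.4, -0.4, 0.3]
gripper_width: 0.994
```

Request:
move_arm([
  [[0,0,0,0],[0,0,0,0],[0,0,0,0],[0,0,0,0],[-5,0,0,0],[-20,0,0,0],[-25,0,0,0],[-25,0,0,0],[0,-30,0,0],[0,-30,0,0],[0,-30,0,0],[0,-30,0,0],[0,-30,0,0],[0,-25,0,0],[0,0,0,0]],
], grip=45, grip_force=25)

```text
t: 5.45
tool_pos: [550.0, -378.7, 291.4]
tool_rot: [0.002, 1.571, -0.002]
contact_force: [0.5, 0.8, -0.4]
gripper_width: 0.698
```

```bash
python3 - <<'E'
from h import *
s=bot.read_state();print(s['t'],s['qpos'].round(3),s['tool_pos'].round(1),s['contact_force'],s['gripper_width'])
shot('scene','s2.png')
E
```

```text
5.45 [-0.666  0.526  1.443 -0.     1.173 -2.234] [ 550.  -378.7  291.4] [ 0.4805108   0.76915758 -0.3679185 ] 0.6978127942358309
```

View pics/s2.png

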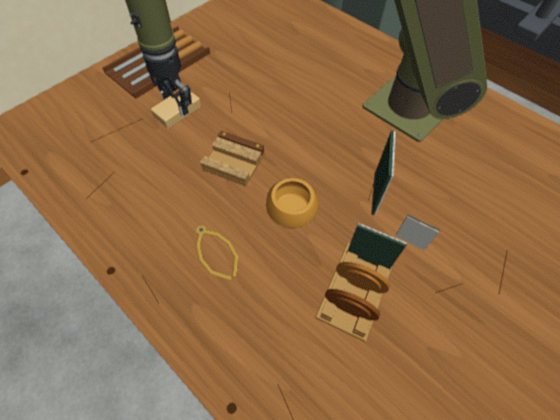

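Request:
move_arm([
  [[25,0,0,0],[25,0,0,0],[25,0,0,0],[20,0,0,0],[10,0,0,0],[5,0,0,0],[0.8,0,0,0],[0,0,0,0]],
])

```text
t: 6.5
tool_pos: [550.5, -376.8, 181.7]
tool_rot: [-0.0, 1.57, -0.001]
contact_force: [-0.8, 1.8, 1.6]
gripper_width: 0.695
```

Request:
move_arm([
  [[0,0,0,0],[0,0,0,0],[0,0,0,0],[-20,0,0,0],[-40,0,0,0],[-50,0,0,0],[-50,0,0,0],[-50,0,0,0],[0,40,0,10],[0,40,0,10],[0,40,0,10],[0,40,0,10],[0,0,0,10],[0,0,0,10],[0,0,0,10],[0,0,0,3],[0,0,0,0]],
], grip=85)

```text
t: 8.62
tool_pos: [590.8, -225.3, 390.8]
tool_rot: [0.988, 1.335, -0.988]
contact_force: [0.3, -0.0, -0.1]
gripper_width: 0.995
```

```bash
python3 - <<'E'
from h import *
s=bot.read_state();print(s['t'],s['qpos'].round(3),s['tool_pos'].round(1),s['contact_force'],s['gripper_width'])
to([400,200,400],16.7);to([508,209,400],16.7)
E
```

```text
8.625 [-0.431  0.396  1.401 -0.     1.344 -0.728] [ 590.8 -225.3  390.8] [ 0.28114302 -0.00030456 -0.0638624 ] 0.994641284218994
shift [  -9.1  -58.  -462.5] turn 0.3
shift [  -9.2   47.9 -439.5] turn 0.3
```

Request:
move_arm([
  [[0,4,-45,0],[0,4,-45,0],[0,5,-45,0],[0,5,-45,0],[0,5,-45,0],[0,5,-45,0],[0,5,-45,0],[0,5,-30,0],[0,5,-25,0],[0,5,0,0],[0,0,0,0]],
], grip=50)

```text
t: 10.0
tool_pos: [529.2, 142.3, 390.9]
tool_rot: [0.987, 1.334, -0.988]
contact_force: [0.1, -0.1, -0.0]
gripper_width: 0.586
```

```bash
python3 - <<'E'
from h import *
s=bot.read_state();print(s['t'],s['qpos'].round(3),s['tool_pos'].round(1),s['tool_rot'].round(4).tolist(),s['gripper_width'])
shot('wrist','w3.png')
shot('scene','s3.png')
E
```

```text
10.0 [ 1.860e-01  2.800e-01  1.583e+00 -1.000e-03  1.278e+00 -1.110e-01] [529.2 142.3 390.9] [0.9873, 1.3344, -0.9876] 0.5861445107159883
```

View pics/w3.png

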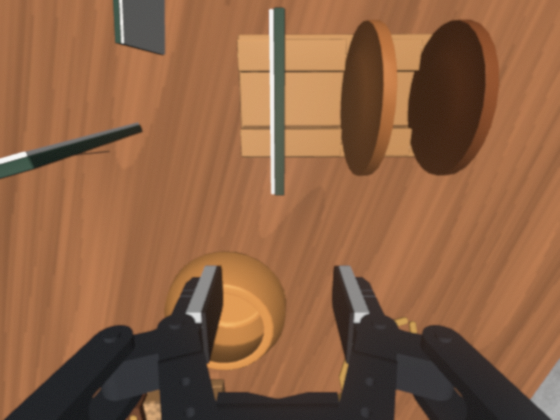

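View pics/s3.png

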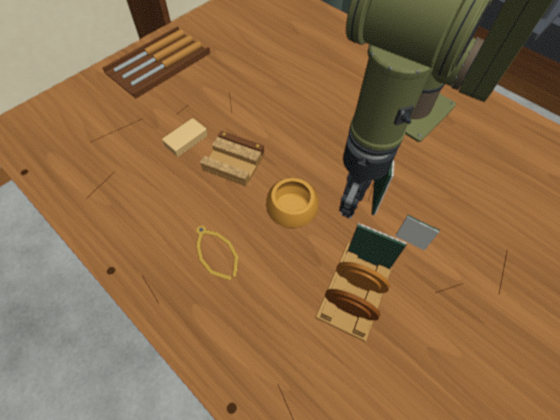

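```bash
python3 - <<'E'
from h import *
im=cv2.imread('pics/w3.png').astype(int)
for r in (14,60,100,140,185):print(r,[tuple(im[r,c][::-1]) for c in range(266,290,1)])
E
```

```text
14 [(np.int64(158), np.int64(106), np.int64(70)), (np.int64(163), np.int64(112), np.int64(78)), (np.int64(183), np.int64(144), np.int64(122)), (np.int64(220), np.int64(203), np.int64(191)), (np.int64(241), np.int64(238), np.int64(235)), (np.int64(242), np.int64(242), np.int64(240)), (np.int64(225), np.int64(226), np.int64(223)), (np.int64(165), np.int64(169), np.int64(163)), (np.int64(103), np.int64(113), np.int64(104)), (np.int64(75), np.int64(92), np.int64(79)), (np.int64(74), np.int64(92), np.int64(79)), (np.int64(74), np.int64(92), np.int64(78)), (np.int64(75), np.int64(93), np.int64(78)), (np.int64(74), np.int64(92), np.int64(78)), (np.int64(73), np.int64(92), np.int64(78)), (np.int64(74), np.int64(93), np.int64(79)), (np.int64(74), np.int64(92), np.int64(78)), (np.int64(75), np.int64(86), np.int64(72)), (np.int64(91), np.int64(82), np.int64(64)), (np.int64(123), np.int64(90), np.int64(63)), (np.int64(148), np.int64(99), np.int64(67)), (np.int64(156), np.int64(104), np.int64(69)), (np.int64(155), np.int64(103), np.int64(67)), (np.int64(158), np.int64(106), np.int64(70))]
60 [(np
[... 3703 characters left out ...]
64(182), np.int64(175)), (np.int64(123), np.int64(125), np.int64(116)), (np.int64(91), np.int64(98), np.int64(83)), (np.int64(86), np.int64(93), np.int64(77)), (np.int64(84), np.int64(92), np.int64(76)), (np.int64(84), np.int64(91), np.int64(75)), (np.int64(84), np.int64(90), np.int64(75)), (np.int64(84), np.int64(91), np.int64(74)), (np.int64(84), np.int64(90), np.int64(73)), (np.int64(100), np.int64(91), np.int64(72)), (np.int64(135), np.int64(101), np.int64(74)), (np.int64(168), np.int64(117), np.int64(81)), (np.int64(180), np.int64(122), np.int64(83)), (np.int64(181), np.int64(123), np.int64(84)), (np.int64(179), np.int64(121), np.int64(83)), (np.int64(175), np.int64(118), np.int64(80))]
```

```bash
python3 - <<'E'
from h import *
np.set_printoptions(precision=1,suppress=True)
W=cam('wrist');a=onz(W,(276.5,8.5),160);b=onz(W,(277.2,194.5),160);d=b-a;m=(a+b)/2
yaw=np.degrees(np.arctan2(d[0],-d[1]));print(a,b,np.linalg.norm(d),m,yaw)
p,M=tool();print('cur yaw',np.degrees(np.arctan2(M[1,1],M[0,1])))
# decide grasp z: 20 mm below top
to([m[0],m[1],145+155],yaw)
E
```

```text
[492.6 257.1 160. ] [521.5 163.5 160. ] 98.01863367102288 [507.1 210.3 160. ] 17.146070804473528
cur yaw 16.940334956967995
shift [ 90.8  -1.  -72. ] turn -0.2
```

Request:
move_arm([
  [[0,-1,-36,-0.2],[0,0,-36,0],[20,0,0,0],[20,0,0,0],[20,0,0,0],[20,0,0,0],[16,0,0,0],[0,0,0,0]],
])

```text
t: 11.1
tool_pos: [506.3, 210.3, 293.6]
tool_rot: [0.984, 1.338, -0.989]
contact_force: [-0.6, -0.6, 0.3]
gripper_width: 0.583
```

Request:
move_arm([
  [[0,0,0,0],[0,0,0,0],[0,0,0,0],[0,0,0,0],[0,0,0,0]],
], grip=3, grip_force=60)

```text
t: 11.72
tool_pos: [507.2, 211.3, 295.9]
tool_rot: [0.987, 1.335, -0.984]
contact_force: [1.0, 0.1, 5.7]
gripper_width: 0.086
```

```bash
python3 - <<'E'
from h import *
s=bot.read_state();print(s['t'],s['qpos'].round(3),s['tool_pos'].round(1),s['contact_force'],s['ft_torque'],s['gripper_width'])
shot('wrist','w4.png')
E
```

```text
11.725 [ 0.318  0.377  1.707 -0.     1.055  0.018] [507.2 211.3 295.9] [1.04487791 0.06574924 5.72991194] [ 0.03414184 -0.14965979 -0.03914111] 0.08577630298427251
```

View pics/w4.png

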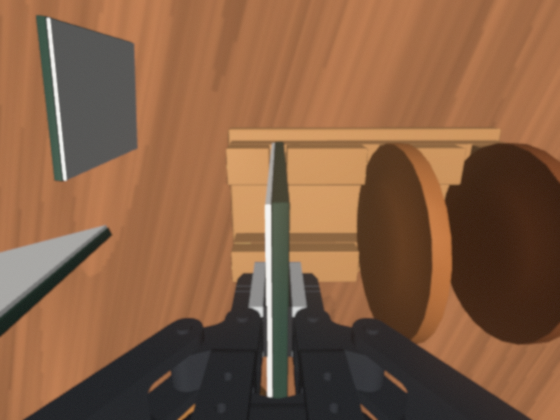

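```bash
python3 - <<'E'
from h import *
np.set_printoptions(precision=1,suppress=True)
W=cam('wrist');a=onz(W,(276.5,204),160);b=onz(W,(280,397),160);d=b-a;m=(a+b)/2
print(a,b,np.linalg.norm(d),m)
p,M=tool();print('tool',p, 'offset in tool',M.T@(m-p))
to([483.8,-230.9,390],20.2)
E
```

```text
[492.  258.1 160. ] [516.8 182.5 160. ] 79.48930098503175 [504.4 220.3 160. ]
tool [507.2 211.3 295.9] offset in tool [135.9  -0.4  -9.5]
shift [ -94.5 -152.8  415.6] turn -3.0
```

Request:
move_arm([
  [[-5,0,0,0],[-10,0,0,0],[-20,0,0,0],[-30,0,0,0],[-30,0,0,0],[0,-5,15,0],[0,-10,25,0],[0,-13,35,0],[0,-13,35,0],[0,-13,35,0],[0,-13,35,0],[0,-13,35,0],[0,-13,35,0],[0,-13,35,0],[0,-13,35,0],[0,-13,35,0],[0,-13,35,0],[0,-13,25,0],[0,-7.8,15.6,0],[0,0,0,-3]],
])

```text
t: 14.28
tool_pos: [474.1, -250.4, 388.4]
tool_rot: [0.947, 1.359, -0.948]
contact_force: [0.6, 0.6, -8.9]
gripper_width: 0.087
```

```bash
python3 - <<'E'
from h import *
s=bot.read_state();print(s['t'],s['qpos'].round(3),s['tool_pos'].round(1),s['contact_force'],s['ft_torque'],s['gripper_width'])
to([483.8,-230.9,390],20.2)
shot('wrist','w5.png');shot('scene','s5.png');shot('top','t5.png')
a=cv2.imread('pics/top0.png')
L=cv2.resize(cv2.imread('pics/s5.png')[90:210,160:310],None,fx=5,fy=5,interpolation=cv2.INTER_CUBIC);cv2.imwrite('pics/s5c.png',L)
E
```

```text
14.275 [-0.564  0.267  1.609 -0.     1.269 -0.916] [ 474.1 -250.4  388.4] [ 0.57218204  0.55646676 -8.88754695] [-0.00474904 -0.10789921 -0.05091062] 0.08704744295926771
shift [ -1.6  15.8 -15. ] turn -0.1
```

View pics/w5.png

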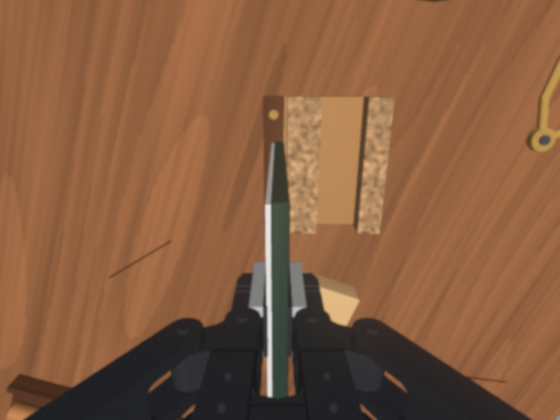

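View pics/s5c.png

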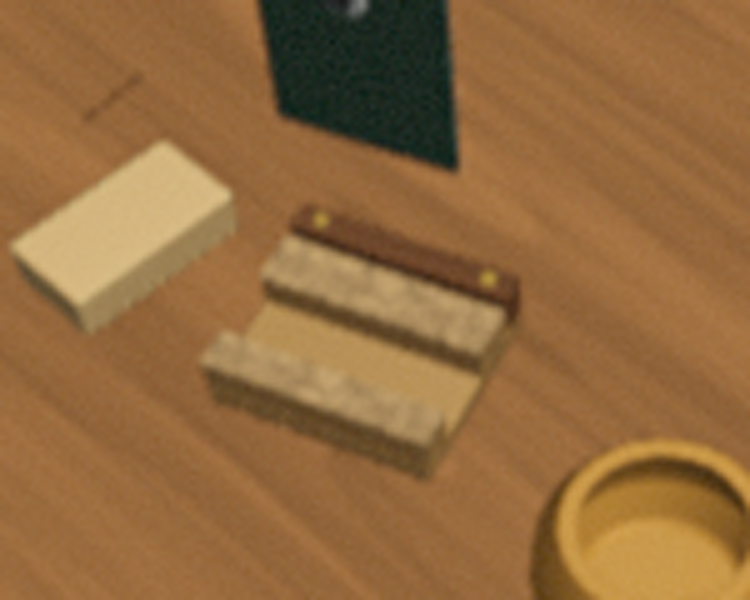

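```bash
python3 - <<'E'
from h import *
np.set_printoptions(precision=1,suppress=True)
W=cam('wrist')
for nm,a,b in(('outer-out',(393.5,97),(380.5,233)),('outer-in',(370,97),(357.5,233)),('inner-in',(322.5,97),(317.5,233)),('inner-stop',(288,97),(289.5,233))):
    A=onz(W,a,36);B=onz(W,b,36);d=B-A;print(nm,A,B,np.linalg.norm(d),(A+B)/2,np.degrees(np.arctan2(d[0],-d[1])))
ex=np.array([-np.cos(np.radians(20.2)),-np.sin(np.radians(20.2)),0]);ey=np.array([-ex[1],ex[0],0])
for nm,a,b in(('outer-out',(393.5,97),(380.5,233)),('outer-in',(370,97),(357.5,233)),('inner-in',(322.5,97),(317.5,233)),('inner-stop',(288,97),(289.5,233))):
    for q in(a,b):
        v=onz(W,q,36)-np.array([474.4,-234.3,36]);print(nm,67+v@ex,v@ey)
# plate bottom corners in scene 
S=cam('scene');f=lambda x,y:(160+(x+.5)/5-.5,90+(y+.5)/5-.5)
for z in(116,122,128):
    A=onz(S,f(280,115),z);B=onz(S,f(457,170),z);print(z,A,B,np.linalg.norm(A-B))
E
```

```text
outer-out [ 542.9 -142.9   36. ] [ 588.4 -264.1   36. ] 129.46889490741245 [ 565.7 -203.5   36. ] 20.585746524112462
outer-in [ 523.6 -150.    36. ] [ 566.9 -272.    36. ] 129.47934823341433 [ 545.2 -211.    36. ] 19.551358626015165
inner-in [ 484.5 -164.3   36. ] [ 529.4 -285.8   36. ] 129.4890499460199 [ 506.9 -225.1   36. ] 20.3252117467215
inner-stop [ 456.  -174.7   36. ] [ 503.2 -295.4   36. ] 129.52897310587716 [ 479.6 -235.1   36. ] 21.35199684063238
outer-out -28.857191013299413 -62.08780645619555
outer-out -29.728839838514062 67.3781542318251
outer-in -8.252104795980557 -62.11911547504231
outer-in -6.78630977434679 67.35193559006773
inner-in 33.404018433648005 -62.18241112610262
inner-in 33.12103882577058 67.30632961402644
inner-stop 63.66584899493676 -62.22839337598926
inner-stop 61.06169707314159 67.27439912915814
116 [ 487.6 -300.7  116. ] [ 451.7 -208.9  116. ] 98.49447996674375
122 [ 491.1 -295.6  122. ] [ 455.5 -204.7  122. ] 97.65355931929562
128 [ 494.6 -290.6  128. ] [ 459.3 -200.4  128. ] 96.8126386718475
```

```bash
python3 - <<'E'
from h import *
to([483.3,-232.6,305],20.3)
E
```

```text
shift [ 83.8  14.  -12. ] turn -0.2
```

Request:
move_arm([
  [[0,7,-6,-0.2],[0,7,-6,0],[15,0,0,0],[20,0,0,0],[20,0,0,0],[15,0,0,0],[9,0,0,0],[5,0,0,0],[0,0,0,0]],
])

```text
t: 15.55
tool_pos: [484.5, -233.2, 305.9]
tool_rot: [0.943, 1.357, -0.943]
contact_force: [0.0, -0.9, -9.0]
gripper_width: 0.089
```

```bash
python3 - <<'E'
from h import *
s=bot.read_state();print(s['t'],s['qpos'].round(3),s['tool_pos'].round(1),s['contact_force'],s['gripper_width'])
to([483.3,-232.6,305],20.3)
shot('wrist','w6.png');shot('scene','s6.png')
L=cv2.resize(cv2.imread('pics/s6.png')[90:210,160:310],None,fx=5,fy=5,interpolation=cv2.INTER_CUBIC);cv2.imwrite('pics/s6c.png',L)
E
```

```text
15.55 [-0.527  0.352  1.719 -0.     1.071 -0.883] [ 484.5 -233.2  305.9] [ 0.04963972 -0.85453339 -8.98374222] 0.0892016174442875
shift [ 0.9 -0.9 -1. ] turn 0.1
```

View pics/w6.png

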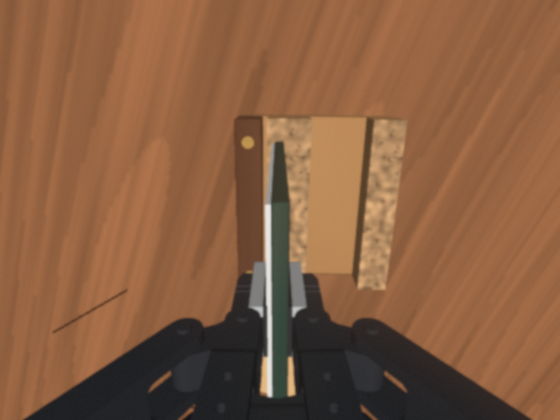

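View pics/s6c.png

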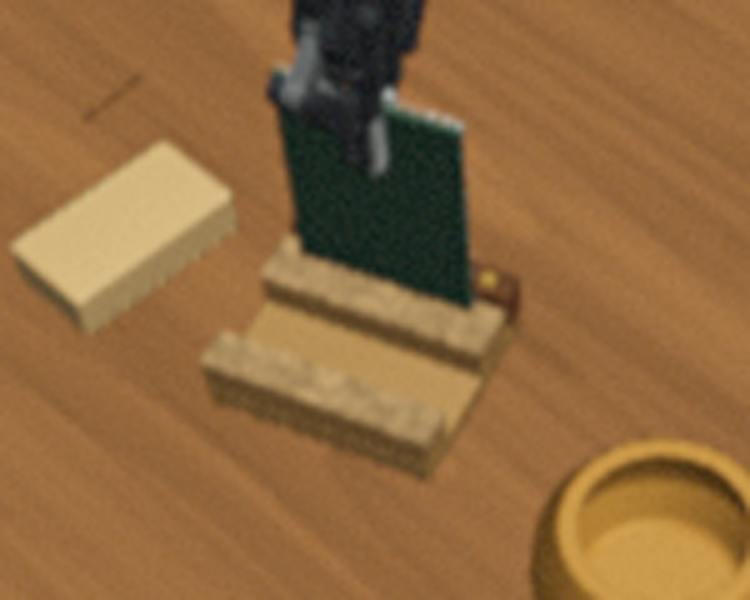

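Request:
move_arm([
  [[0,-2,0,0],[0,-2,0,0],[1,0,0,0],[1,0,0,0],[0,0,0,0],[0,0,0,0]],
])

```text
t: 16.4
tool_pos: [480.7, -234.5, 303.9]
tool_rot: [0.943, 1.357, -0.943]
contact_force: [-0.3, 0.4, -9.4]
gripper_width: 0.089
```

Request:
move_arm([
  [[0.7,0,0,0],[0.7,0,0,0],[0,0,0,0]],
])

```text
t: 16.77
tool_pos: [480.6, -234.5, 302.4]
tool_rot: [0.943, 1.357, -0.943]
contact_force: [-0.2, 0.2, -8.8]
gripper_width: 0.088
```

Request:
move_arm([
  [[0.6,0,0,0],[0.6,0,0,0],[0,0,0,0]],
])

```text
t: 17.15
tool_pos: [480.7, -234.5, 301.9]
tool_rot: [0.943, 1.356, -0.943]
contact_force: [-0.6, 1.1, -1.1]
gripper_width: 0.085
```

Request:
move_arm([
  [[0,-0.7,0,0],[0,-0.7,0,0],[0,0,0,0]],
])

```text
t: 17.52
tool_pos: [479.8, -234.9, 301.9]
tool_rot: [0.944, 1.355, -0.942]
contact_force: [1.1, 3.6, 0.0]
gripper_width: 0.085
```

Request:
move_arm([
  [[0,-0.6,0,0],[0,-0.6,0,0],[0,0,0,0]],
])

```text
t: 17.9
tool_pos: [479.1, -235.3, 301.9]
tool_rot: [0.945, 1.354, -0.942]
contact_force: [2.3, 4.1, 0.4]
gripper_width: 0.085
```

Request:
move_arm([
  [[0,-0.6,0,0],[0,-0.6,0,0],[0,0,0,0]],
])

```text
t: 18.27
tool_pos: [478.2, -236.0, 301.9]
tool_rot: [0.945, 1.353, -0.942]
contact_force: [4.8, 4.7, -0.1]
gripper_width: 0.085
```

```bash
python3 - <<'E'
from h import *
s=bot.read_state();print(s['t'],s['qpos'].round(3),s['tool_pos'].round(1),s['contact_force'],s['ft_torque'])
shot('wrist','w7.png');shot('scene','s7.png')
L=cv2.resize(cv2.imread('pics/s7.png')[90:210,160:310],None,fx=5,fy=5,interpolation=cv2.INTER_CUBIC);cv2.imwrite('pics/s7c.png',L)
L=cv2.resize(cv2.imread('pics/w7.png')[90:300,200:420],None,fx=3,fy=2.8,interpolation=cv2.INTER_CUBIC);cv2.imwrite('pics/w7c.png',L)
E
```

```text
18.275 [-0.538  0.35   1.734  0.002  1.054 -0.894] [ 478.2 -236.   301.9] [ 4.79935829  4.67931029 -0.12109487] [ 0.89298494 -0.98930717  0.01834825]
```

View pics/w7c.png

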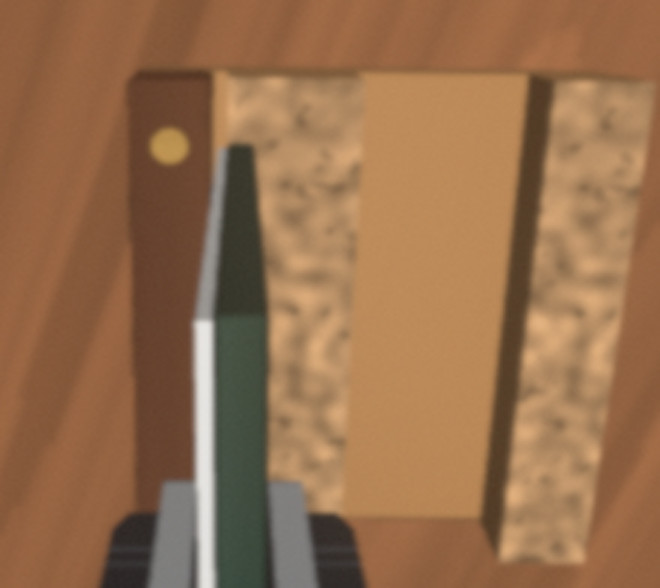

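View pics/s7c.png

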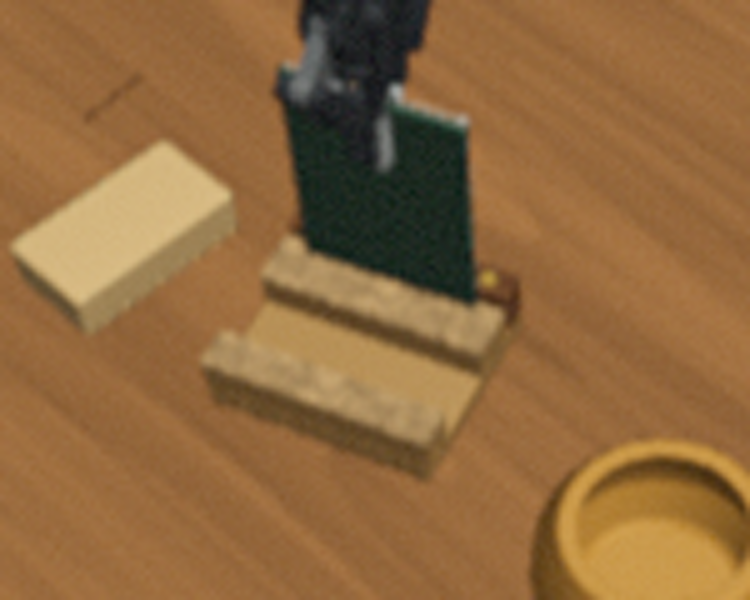

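Request:
move_arm([
  [[0,0.7,0,0],[0,0.7,0,0],[0,0.6,0,0],[0,0,0,0]],
])

```text
t: 18.88
tool_pos: [479.2, -235.6, 301.9]
tool_rot: [0.943, 1.355, -0.943]
contact_force: [2.5, 1.6, 5.7]
gripper_width: 0.084
```

Request:
move_arm([
  [[-0.5,0.6,0,0],[0,0.6,0,0],[0,0,0,0]],
])

```text
t: 19.25
tool_pos: [479.9, -235.3, 301.9]
tool_rot: [0.942, 1.356, -0.944]
contact_force: [0.4, -3.4, 2.4]
gripper_width: 0.086
```

Request:
move_arm([
  [[0,0,0,0],[0,0,0,0],[-2,0,0,0],[-3,0,0,0],[0,0,0,0]],
], grip=16, grip_force=40)

```text
t: 19.88
tool_pos: [480.2, -234.8, 307.2]
tool_rot: [0.943, 1.356, -0.943]
contact_force: [-0.2, -0.1, -0.1]
gripper_width: 0.186
```

```bash
python3 - <<'E'
from h import *
s=bot.read_state();print(s['t'],s['tool_pos'].round(1),s['contact_force'],s['ft_torque'],s['gripper_width']*85.4)
shot('wrist','w8.png');shot('scene','s8.png')
L=cv2.resize(cv2.imread('pics/s8.png')[90:210,160:310],None,fx=5,fy=5,interpolation=cv2.INTER_CUBIC);cv2.imwrite('pics/s8c.png',L)
E
```

```text
19.875 [ 480.2 -234.8  307.2] [-0.23653477 -0.14253758 -0.08672125] [ 0.00689946  0.03178314 -0.02183722] 15.874636779986018
```

View pics/w8.png

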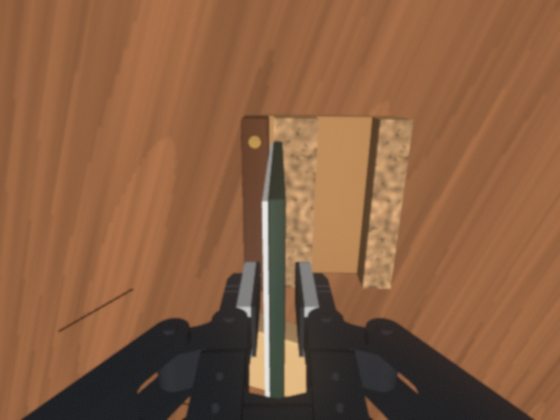

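View pics/s8c.png

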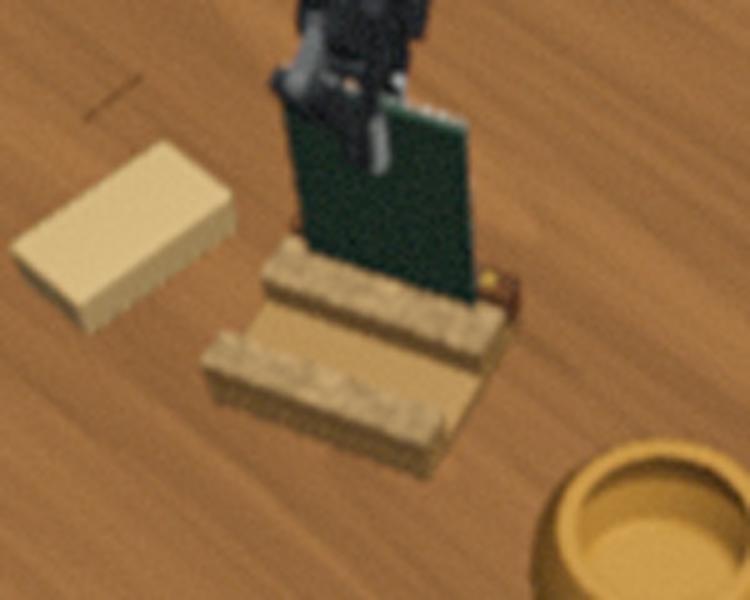

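Request:
move_arm([
  [[0,2,0,0],[0,2,0,0],[0,1.2,0,0],[0,1.2,0,0],[0,1.2,0,0],[0,1.2,0,0],[0,1.2,0,0],[0,1.2,0,0],[0,1.2,0,0],[0,1.2,0,0],[0,1.2,0,0],[0,0,0,0],[0,0,0,0]],
])

```text
t: 21.6
tool_pos: [493.9, -229.6, 306.8]
tool_rot: [0.943, 1.357, -0.943]
contact_force: [1.6, 0.5, 0.6]
gripper_width: 0.188
```

```bash
python3 - <<'E'
from h import *
s=bot.read_state();print(s['t'],s['tool_pos'].round(1),s['contact_force'],s['ft_torque'],s['gripper_width']*85.4)
shot('wrist','w9.png');shot('scene','s9.png')
L=cv2.resize(cv2.imread('pics/s9.png')[90:210,160:310],None,fx=5,fy=5,interpolation=cv2.INTER_CUBIC);cv2.imwrite('pics/s9c.png',L)
E
```

```text
21.6 [ 493.9 -229.6  306.8] [1.60620194 0.52788751 0.61741621] [ 0.01765063 -0.05553186 -0.0214589 ] 16.067022076336556
```

View pics/w9.png

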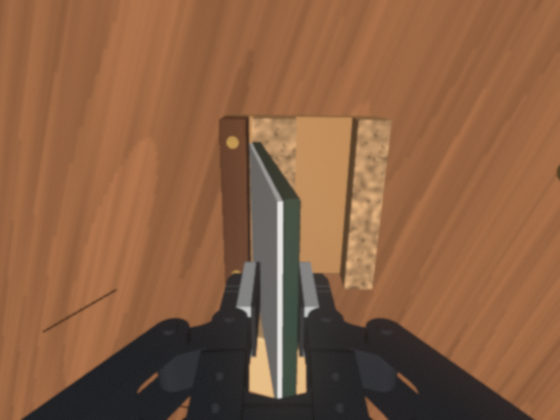

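View pics/s9c.png

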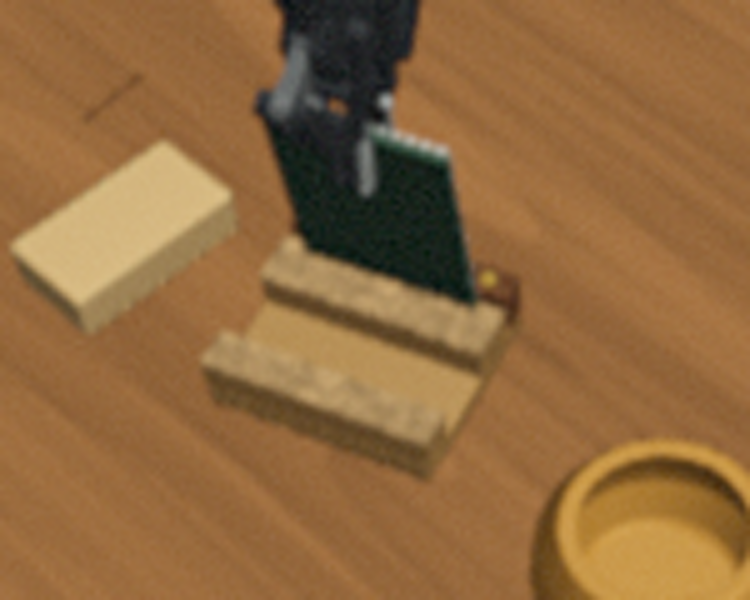

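Request:
move_arm([
  [[1,0,0,0],[1,0,0,0],[1,0,0,0]],
], grip=35)

```text
t: 22.08
tool_pos: [494.1, -229.6, 303.9]
tool_rot: [0.943, 1.356, -0.943]
contact_force: [0.4, -0.3, 0.7]
gripper_width: 0.407
```

Request:
move_arm([
  [[1,0,0,0],[1,0,0,0],[1,0,0,0]],
], grip=55)

```text
t: 22.45
tool_pos: [494.2, -229.6, 300.9]
tool_rot: [0.944, 1.356, -0.943]
contact_force: [1.5, 1.1, 1.2]
gripper_width: 0.645
```

Request:
move_arm([
  [[2,0,0,0],[2,0,0,0],[2,0,0,0],[2,0,0,0]],
], grip=85)

```text
t: 22.95
tool_pos: [494.5, -229.7, 293.1]
tool_rot: [0.944, 1.355, -0.943]
contact_force: [2.3, 0.5, 2.3]
gripper_width: 0.998
```

```bash
python3 - <<'E'
from h import *
s=bot.read_state();print(s['t'],s['qpos'].round(3),s['tool_pos'].round(1),s['contact_force'],s['ft_torque'],s['gripper_width']*85.4)
shot('wrist','w10.png');shot('scene','s10.png')
L=cv2.resize(cv2.imread('pics/s10.png')[90:210,160:310],None,fx=5,fy=5,interpolation=cv2.INTER_CUBIC);cv2.imwrite('pics/s10c.png',L)
E
```

```text
22.95 [-0.512  0.375  1.719  0.     1.046 -0.868] [ 494.5 -229.7  293.1] [2.25592913 0.53077694 2.34817446] [ 0.20144829 -0.47866083 -0.03966523] 85.25805529943766
```

View pics/w10.png

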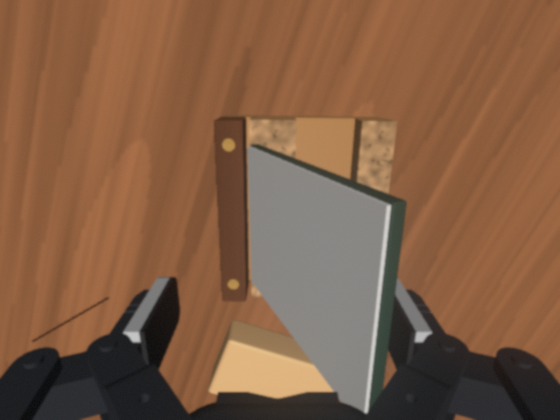

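View pics/s10c.png

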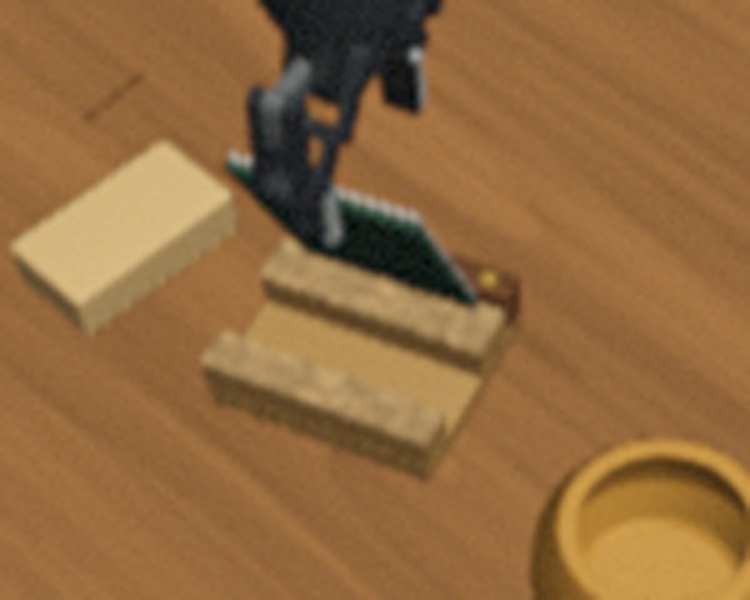

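```bash
python3 - <<'E'
import numpy as np
ph=np.radians(np.arange(0,91,5))
s=7.25*np.cos(ph)+11*np.sin(ph)
u=np.c_[np.cos(ph),-np.sin(ph)]
c=np.c_[50+s-7.25,0*s]-50*u
for i in range(18):
    d=c[i+1]-c[i];p=ph[i]
    y=np.array([np.cos(p),-np.sin(p)]);z=np.array([np.sin(p),np.cos(p)])
    print(round(d@y,1),round(d@z,1),end=' | ')
E
```

```text
1.1 4.4 | 1.1 4.4 | 1.0 4.5 | 0.9 4.5 | 0.8 4.6 | 0.7 4.6 | 0.6 4.6 | 0.5 4.6 | 0.4 4.5 | 0.3 4.5 | 0.2 4.4 | 0.2 4.3 | 0.1 4.3 | 0.1 4.2 | 0.1 4.1 | 0.1 4.0 | 0.1 3.9 | 0.1 3.8 |
```

Request:
move_arm([
  [[0,1.1,4.4,-5],[0,1.1,4.4,-5],[0,1,4.5,-5],[0,0.9,4.5,-5],[0,0.8,4.6,-5],[0,0.7,4.6,-5],[0,0.6,4.6,-5],[0,0.5,4.6,-5],[0,0.4,4.5,-5],[0,0,0,0]],
])

```text
t: 24.3
tool_pos: [525.0, -255.4, 292.3]
tool_rot: [0.338, 1.546, -0.338]
contact_force: [2.3, 1.0, -0.1]
gripper_width: 0.994
```

```bash
python3 - <<'E'
from h import *
s=bot.read_state();print(s['t'],s['qpos'].round(3),s['tool_pos'].round(1),s['contact_force'],s['ft_torque'],s['gripper_width']*85.4)
p,M=tool();A=p+50*M[:,1];print('A',A)
shot('scene','s11.png')
L=cv2.resize(cv2.imread('pics/s11.png')[90:210,160:310],None,fx=5,fy=5,interpolation=cv2.INTER_CUBIC);cv2.imwrite('pics/s11c.png',L)
E
```

```text
24.3 [-0.525  0.423  1.634 -0.     1.085 -1.665] [ 525.  -255.4  292.3] [ 2.34373527  0.9514878  -0.12423799] [ 0.18228041 -0.18493541 -0.00255311] 84.87591883759896
A [ 545.91848964 -210.00824371  292.30329254]
```

View pics/s11c.png

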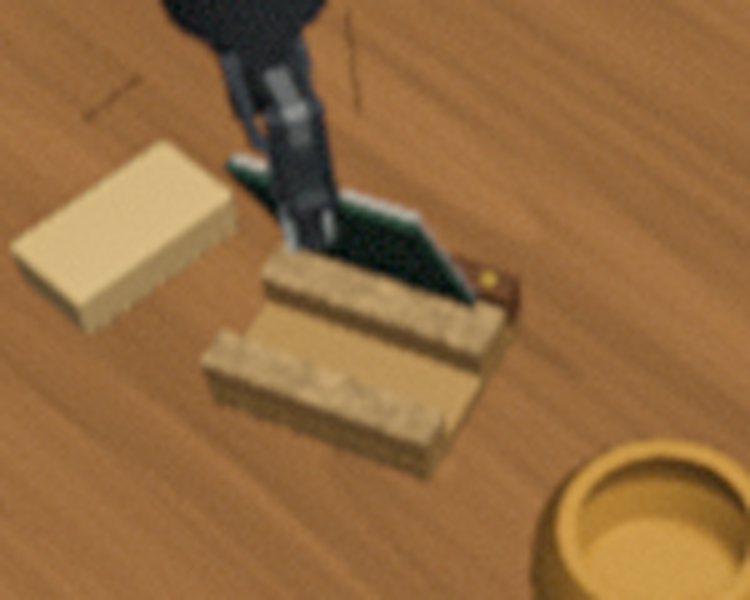

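Request:
move_arm([
  [[0,0.3,4.5,-5],[0,0.2,4.4,-5],[0,0.2,4.3,-5],[0,0.1,4.3,-5],[0,0.1,4.2,-5],[0,0.1,4.1,-5],[0,0.1,4,-5],[0,0.1,3.9,-5],[0,0.1,3.8,-5],[0,0,0,0]],
])

```text
t: 25.6
tool_pos: [561.7, -257.5, 292.6]
tool_rot: [-0.277, 1.554, 0.278]
contact_force: [1.6, 0.8, -0.1]
gripper_width: 0.998
```

```bash
python3 - <<'E'
from h import *
s=bot.read_state();print(s['t'],s['qpos'].round(3),s['tool_pos'].round(1),s['contact_force'],s['ft_torque'],s['gripper_width']*85.4)
p,M=tool();A=p+50*M[:,1];print('A',A,M[:,2])
ex=np.array([-np.cos(np.radians(20.3)),-np.sin(np.radians(20.3)),0]);ey=np.array([-ex[1],ex[0],0]);v=A-np.array([474.9,-235.7,0]);print('A bed',67+v@ex,v@ey)
shot('scene','s12.png');shot('wrist','w12.png')
L=cv2.resize(cv2.imread('pics/s12.png')[90:210,160:310],None,fx=5,fy=5,interpolation=cv2.INTER_CUBIC);cv2.imwrite('pics/s12c.png',L)
E
```

```text
25.6 [-0.498  0.464  1.558  0.     1.12  -2.423] [ 561.7 -257.5  292.6] [ 1.60601549  0.83297298 -0.08250979] [ 0.2178813  -0.21126824 -0.1028478 ] 85.19802932375454
A [ 544.41213586 -210.57578775  292.61206473] [ 9.38068752e-01  3.46448703e-01 -5.59020532e-04]
A bed -6.911147990403705 0.5525174836008012
```

View pics/s12c.png

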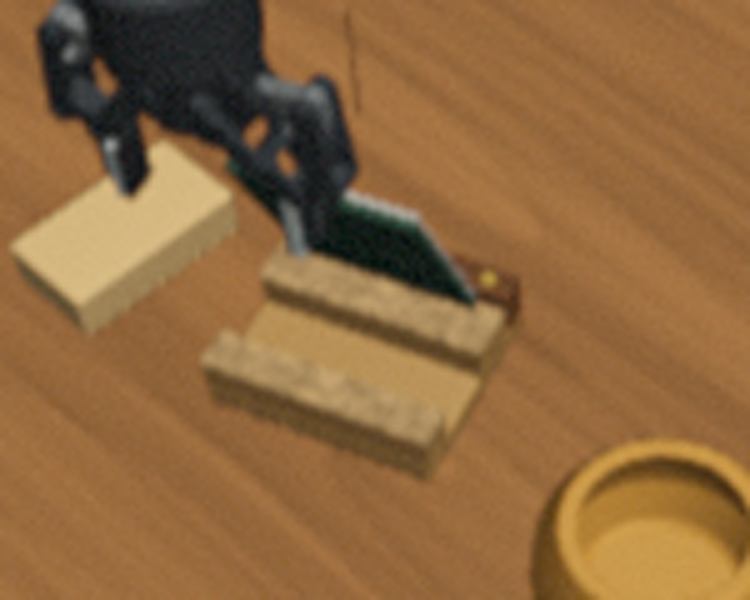

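View pics/w12.png

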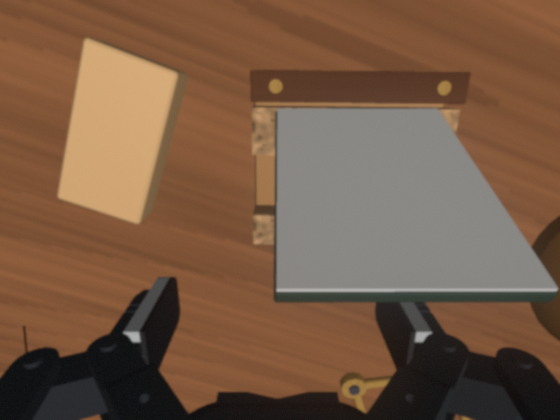

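Request:
move_arm([
  [[2,0,4,0],[2,0,4,0],[2.2,0,4.1,0],[2,0,3.2,0],[2,0,3.2,0],[2.1,0,3.2,0],[2.3,0,3,0],[2.3,0,3,0],[2.3,0,3,0],[2.5,0,2.8,0],[2.6,0,2.8,0],[2.6,0,2.7,0],[0,0,0,0]],
])

```text
t: 27.32
tool_pos: [598.8, -244.1, 265.7]
tool_rot: [-0.279, 1.553, 0.279]
contact_force: [3.0, 0.8, -1.3]
gripper_width: 0.997
```

```bash
cat >> h.py <<'E'
def bedA():
    p,M=tool();A=p+50*M[:,1]
    ex=np.array([-np.cos(np.radians(20.3)),-np.sin(np.radians(20.3)),0]);ey=np.array([-ex[1],ex[0],0]);v=A+11*ex-np.array([474.9,-235.7,0]);s=bot.read_state()
    f=np.array(s['contact_force'])
    print('t',s['t'],'A face bed x %.1f y %.1f'%(67+v@ex,v@ey),'TCP z %.1f tip %.1f'%(p[2],p[2]-160),'F bed',(f@ex).round(1),(f@ey).round(1),f[2].round(1),'q6',s['qpos'][5].round(2))
def look(k):
    shot('scene','s%s.png'%k);shot('wrist','w%s.png'%k)
    L=cv2.resize(cv2.imread('pics/s%s.png'%k)[90:210,160:310],None,fx=5,fy=5,interpolation=cv2.INTER_CUBIC);cv2.imwrite('pics/s%sc.png'%k,L)
E
python3 - <<'E'
from h import *
bedA();look(13)
E
```

```text
t 27.325 A face bed x -35.2 y 0.9 TCP z 265.7 tip 105.7 F bed -3.1 0.3 -1.3 q6 -2.38
```

View pics/s13c.png

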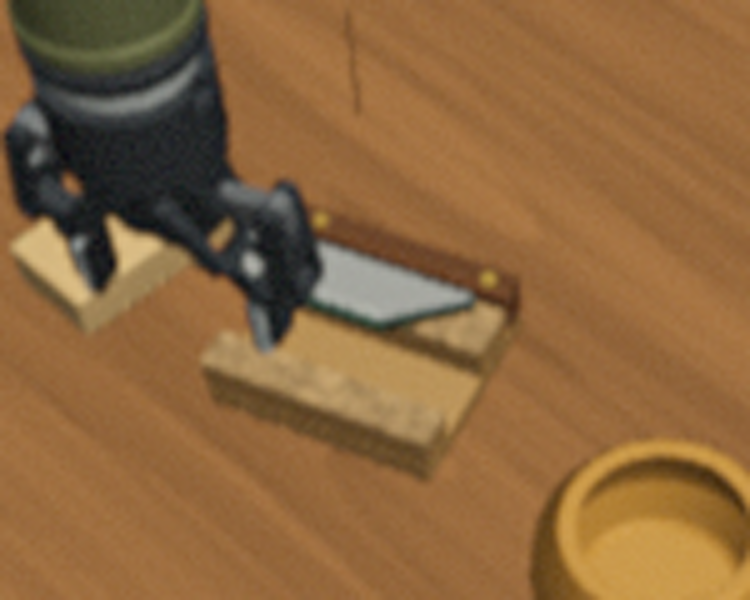

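View pics/w13.png

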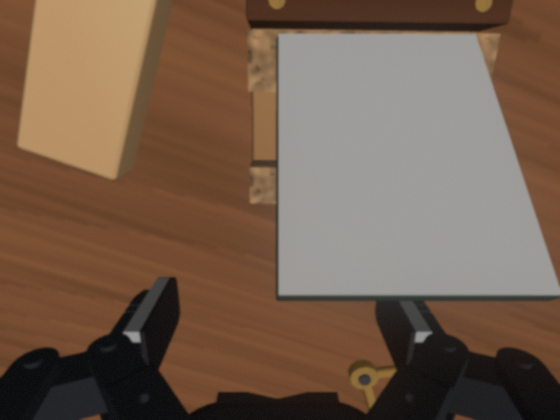

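Request:
move_arm([
  [[2.7,0,2.6,0],[2.8,0,2.6,0],[2.8,0,2.5,0],[3,0,2.3,0],[3,0,2.3,0],[3,0,2.3,0],[0,0,0,0]],
])

```text
t: 28.3
tool_pos: [612.4, -239.0, 248.3]
tool_rot: [-0.279, 1.553, 0.279]
contact_force: [3.4, 1.3, -2.2]
gripper_width: 0.997
```

```bash
python3 - <<'E'
from h import *
bedA();look(14)
E
```

```text
t 28.3 A face bed x -49.8 y 0.8 TCP z 248.3 tip 88.3 F bed -3.6 -0.1 -2.2 q6 -2.36
```

View pics/w14.png

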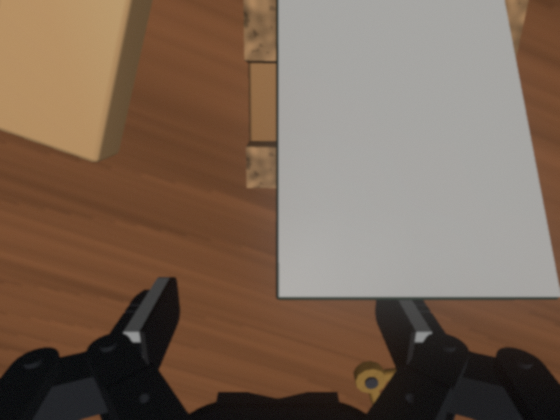

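Request:
move_arm([
  [[0,0,-0.8,0],[0,0,-0.8,0],[0,0,-0.8,0],[0,0,-0.8,0],[0,0,-0.8,0],[0,0,0,0]],
])

```text
t: 29.15
tool_pos: [608.3, -240.5, 248.6]
tool_rot: [-0.279, 1.553, 0.279]
contact_force: [4.0, 0.6, -1.2]
gripper_width: 0.995
```

```bash
python3 - <<'E'
from h import *
bedA();look(15)
E
```

```text
t 29.15 A face bed x -45.4 y 0.8 TCP z 248.6 tip 88.6 F bed -4.0 0.8 -1.2 q6 -2.37
```

View pics/w15.png

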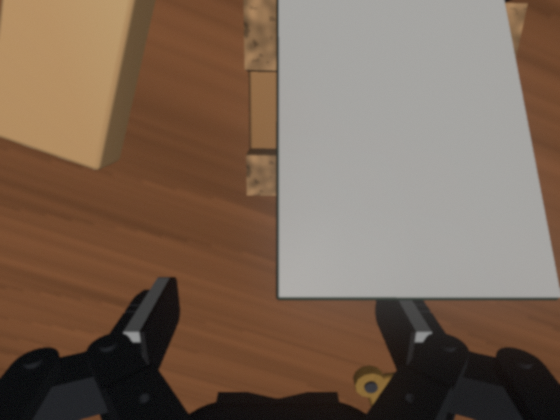

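View pics/s15c.png

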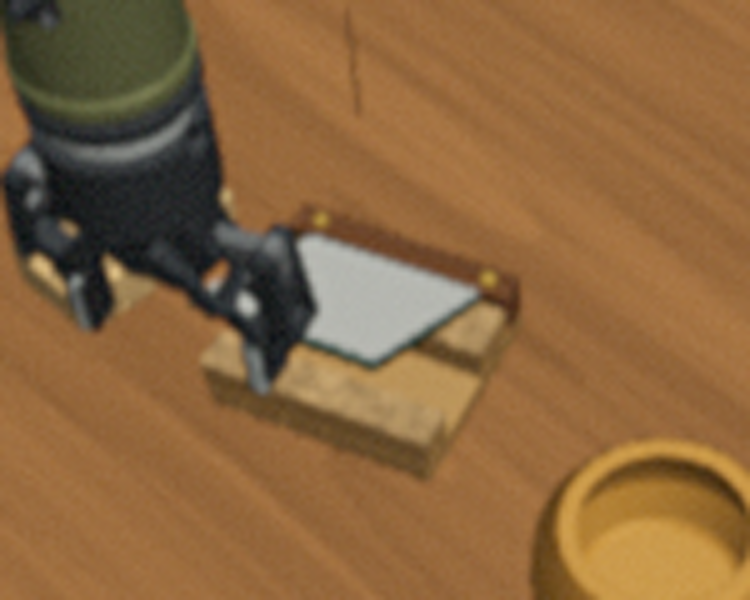

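Request:
move_arm([
  [[0,0,-0.6,0],[0,0,-0.6,0],[0,0,-0.6,0],[0,0,0,0]],
])

```text
t: 29.75
tool_pos: [606.8, -241.1, 248.7]
tool_rot: [-0.279, 1.553, 0.279]
contact_force: [4.6, 1.8, -1.3]
gripper_width: 0.993
```

```bash
python3 - <<'E'
from h import *
bedA()
E
```

```text
t 29.75 A face bed x -43.7 y 0.9 TCP z 248.7 tip 88.7 F bed -4.9 -0.1 -1.3 q6 -2.37
```

Request:
move_arm([
  [[2.5,0,1.4,0],[2.6,0,1.4,0],[2.6,0,1.4,0],[2.5,0,1.1,0],[2.5,0,1.1,0],[2.5,0,1.1,0],[2.6,0,1.1,0],[2.6,0,1,0],[2.6,0,1,0],[2.6,0,0.9,0],[2.6,0,0.9,0],[0,0,0,0]],
])

```text
t: 31.25
tool_pos: [618.4, -236.8, 220.1]
tool_rot: [-0.279, 1.553, 0.279]
contact_force: [3.9, 0.3, -3.0]
gripper_width: 0.995
```

```bash
python3 - <<'E'
from h import *
bedA();look(16)
E
```

```text
t 31.25 A face bed x -56.1 y 0.8 TCP z 220.1 tip 60.1 F bed -3.8 1.1 -3.0 q6 -2.36
```

View pics/s16c.png

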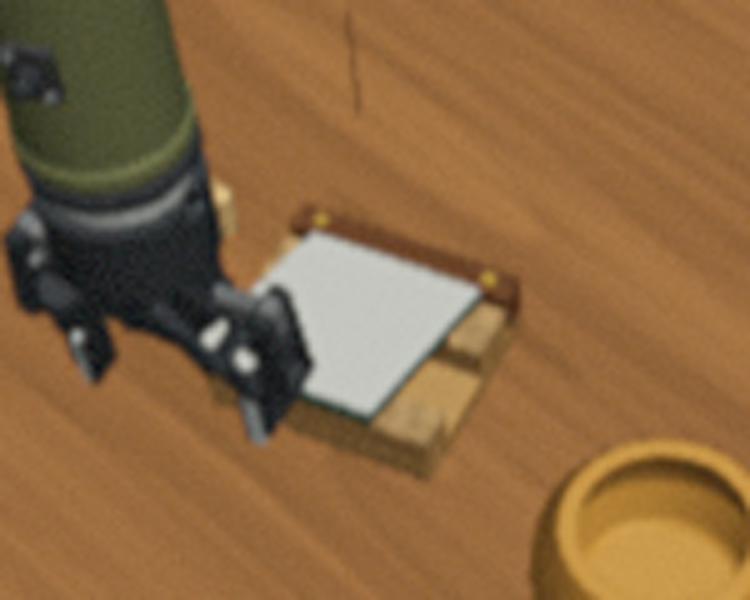

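View pics/w16.png

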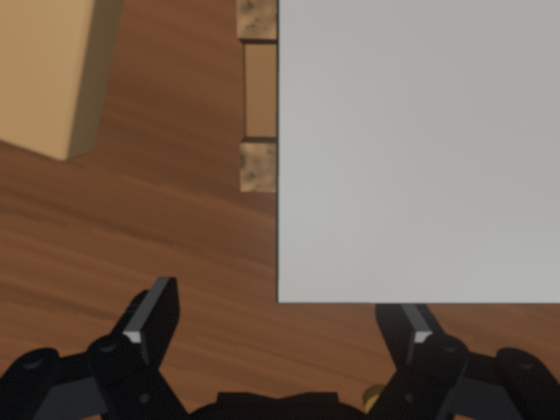

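Request:
move_arm([
  [[0,0,-0.5,0],[0,0,-0.5,0],[0,0,0,0]],
])

```text
t: 31.72
tool_pos: [617.8, -237.2, 220.8]
tool_rot: [-0.279, 1.551, 0.278]
contact_force: [5.8, -0.3, -2.9]
gripper_width: 0.992
```

```bash
python3 - <<'E'
from h import *
bedA()
E
```

```text
t 31.725 A face bed x -55.4 y 1.0 TCP z 220.8 tip 60.8 F bed -5.3 2.3 -2.9 q6 -2.36
```

Request:
move_arm([
  [[0,0,-0.5,0],[0,0,-0.5,0],[0,0,0,0]],
])

```text
t: 32.1
tool_pos: [617.4, -237.6, 221.1]
tool_rot: [-0.279, 1.55, 0.278]
contact_force: [5.9, 0.7, -3.6]
gripper_width: 1.001
```

```bash
python3 - <<'E'
from h import *
bedA()
E
```

```text
t 32.1 A face bed x -55.0 y 1.2 TCP z 221.1 tip 61.1 F bed -5.8 1.4 -3.6 q6 -2.36
```

Request:
move_arm([
  [[2,0,0.5,0],[2,0,0.5,0],[2,0,0.5,0],[2,0,0.5,0],[2,0,0.4,0],[2,0,0.4,0],[0,0,0,0]],
])

```text
t: 32.98
tool_pos: [620.3, -236.6, 209.0]
tool_rot: [-0.279, 1.549, 0.278]
contact_force: [7.3, 0.8, -3.3]
gripper_width: 0.994
```

```bash
python3 - <<'E'
from h import *
bedA();look(17)
E
```

```text
t 32.975 A face bed x -58.0 y 1.3 TCP z 209.0 tip 49.0 F bed -7.1 1.8 -3.3 q6 -2.35
```

View pics/s17c.png

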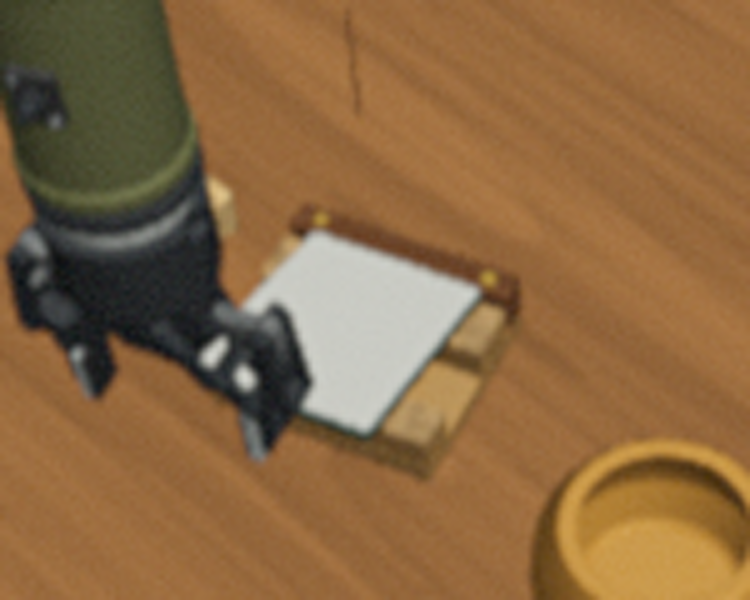

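Request:
move_arm([
  [[1.8,0,0.3,0],[1.8,0,0.3,0],[1.8,0,0.3,0],[1.8,0,0.3,0],[1.8,0,0.2,0],[1.8,0,0.2,0],[0,0,0,0]],
])

```text
t: 33.95
tool_pos: [621.9, -236.0, 198.2]
tool_rot: [-0.279, 1.549, 0.278]
contact_force: [7.9, 1.0, -3.3]
gripper_width: 1.0
```

```bash
python3 - <<'E'
from h import *
bedA()
E
```

```text
t 33.95 A face bed x -59.7 y 1.3 TCP z 198.2 tip 38.2 F bed -7.8 1.8 -3.3 q6 -2.35
```

Request:
move_arm([
  [[1.6,0,0.1,0],[1.6,0,0.1,0],[1.6,0,0.1,0],[1.6,0,0.1,0],[1.6,0,0.1,0],[1.6,0,0,0],[0,0,0,0]],
])

```text
t: 34.83
tool_pos: [622.6, -235.8, 188.6]
tool_rot: [-0.279, 1.549, 0.277]
contact_force: [8.3, 2.5, -4.2]
gripper_width: 0.993
```

```bash
python3 - <<'E'
from h import *
bedA();look(18)
E
```

```text
t 34.825 A face bed x -60.5 y 1.4 TCP z 188.6 tip 28.6 F bed -8.7 0.5 -4.2 q6 -2.35
```

View pics/s18c.png

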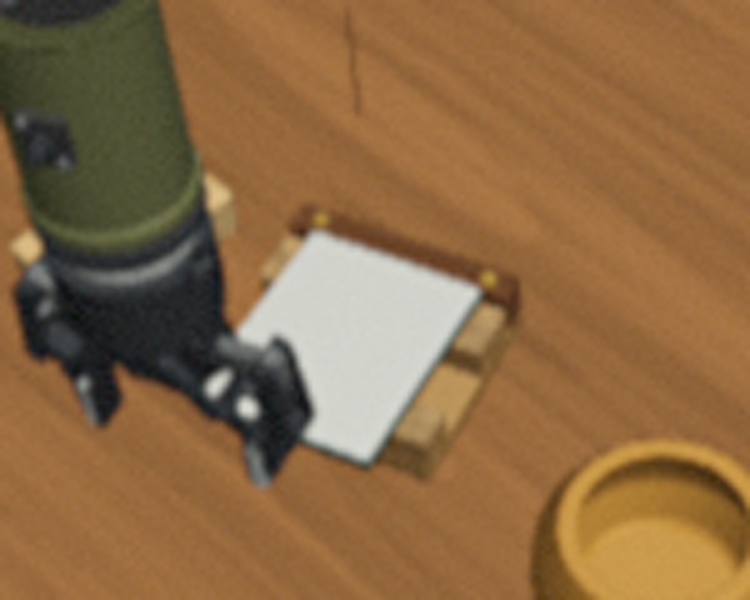

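Request:
move_arm([
  [[1.2,0,0,0],[1.2,0,0,0],[1.2,0,0,0],[1.2,0,0,0],[1.2,0,0,0],[1.2,0,0,0],[0,0,0,0]],
])

```text
t: 35.8
tool_pos: [622.8, -235.8, 181.5]
tool_rot: [-0.279, 1.548, 0.277]
contact_force: [8.3, 1.7, -4.1]
gripper_width: 0.991
```

```bash
python3 - <<'E'
from h import *
bedA()
E
```

```text
t 35.8 A face bed x -60.7 y 1.4 TCP z 181.5 tip 21.5 F bed -8.4 1.3 -4.1 q6 -2.35
```

Request:
move_arm([
  [[1,0,0,0],[1,0,0,0],[1,0,-0.1,0],[1,0,0,0],[0,0,0,0]],
])

```text
t: 36.42
tool_pos: [622.8, -235.9, 177.6]
tool_rot: [-0.279, 1.548, 0.277]
contact_force: [8.5, 1.6, -4.5]
gripper_width: 0.994
```

```bash
python3 - <<'E'
from h import *
bedA();look(19)
E
```

```text
t 36.425 A face bed x -60.6 y 1.5 TCP z 177.6 tip 17.6 F bed -8.6 1.4 -4.5 q6 -2.35
```

View pics/s19c.png

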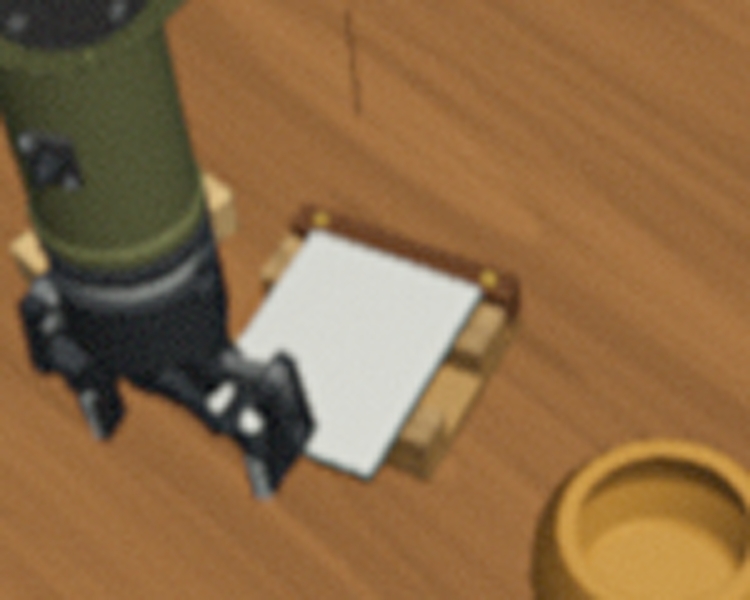

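View pics/w19.png

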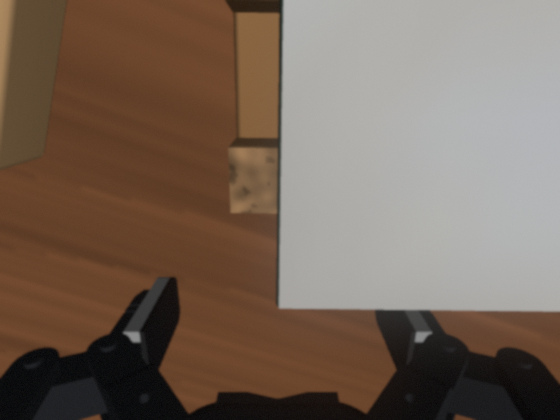

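Request:
move_arm([
  [[0.8,0,0,0],[0.8,0,0,0],[0.8,0,0,0],[0,0,0,0]],
])

```text
t: 37.02
tool_pos: [622.7, -235.7, 176.6]
tool_rot: [-0.279, 1.548, 0.277]
contact_force: [6.4, 2.7, 3.8]
gripper_width: 0.997
```

Request:
move_arm([
  [[0.7,0,0,0],[0.7,0,0,0],[0,0,0,0]],
])

```text
t: 37.4
tool_pos: [622.7, -235.6, 175.3]
tool_rot: [-0.279, 1.548, 0.277]
contact_force: [6.7, 2.1, 3.8]
gripper_width: 0.998
```

Request:
move_arm([
  [[0,0,-0.6,0],[0,0,-0.6,0],[0,0,-0.6,0],[0,0,0,0],[0,0,0,0]],
])

```text
t: 38.02
tool_pos: [622.2, -235.8, 175.4]
tool_rot: [-0.278, 1.545, 0.276]
contact_force: [10.6, 4.9, 3.3]
gripper_width: 0.994
```

```bash
python3 - <<'E'
from h import *
bedA();look(20)
E
```

```text
t 38.025 A face bed x -60.2 y 1.2 TCP z 175.4 tip 15.4 F bed -11.6 -0.9 3.3 q6 -2.35
```

View pics/s20c.png

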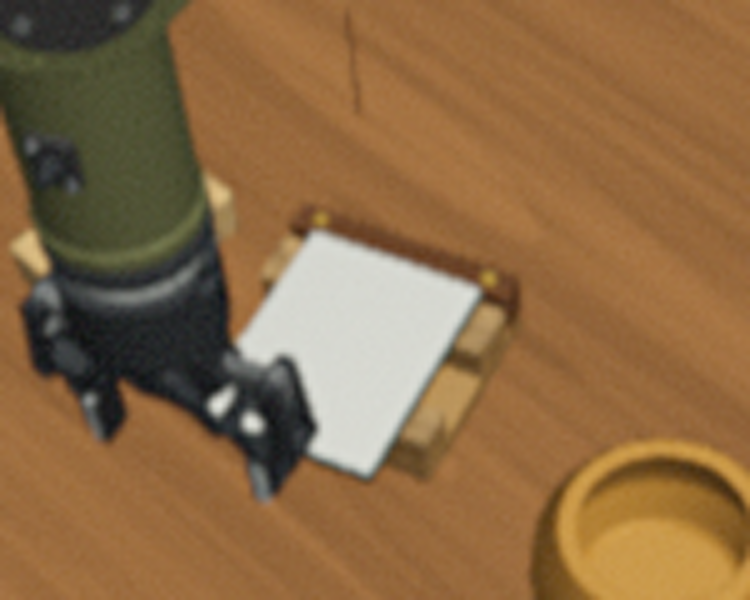

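Request:
move_arm([
  [[0,0,3,0],[0,0,7,0],[0,0,8,0],[-20,0,0,0],[-40,0,0,0],[-40,0,0,0],[-40,-30,0,0],[-40,-40,0,0],[0,-40,-40,0],[0,0,-40,0],[0,0,0,0]],
])

```text
t: 39.5
tool_pos: [596.6, -362.6, 352.3]
tool_rot: [-0.275, 1.557, 0.278]
contact_force: [1.1, -0.2, -0.1]
gripper_width: 0.993
```

```bash
python3 - <<'E'
from h import *
bedA();look(21);shot('top','t21.png')
L=cv2.resize(cv2.imread('pics/t21.png')[165:275,335:450],None,fx=5,fy=5,interpolation=cv2.INTER_CUBIC);cv2.imwrite('pics/t21c.png',L)
E
```

```text
t 39.5 A face bed x 7.8 y 111.3 TCP z 352.3 tip 192.3 F bed -1.0 0.6 -0.1 q6 -2.53
```

View pics/w21.png

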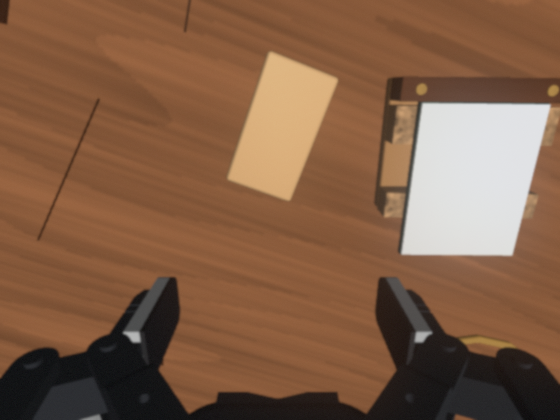

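View pics/t21.png

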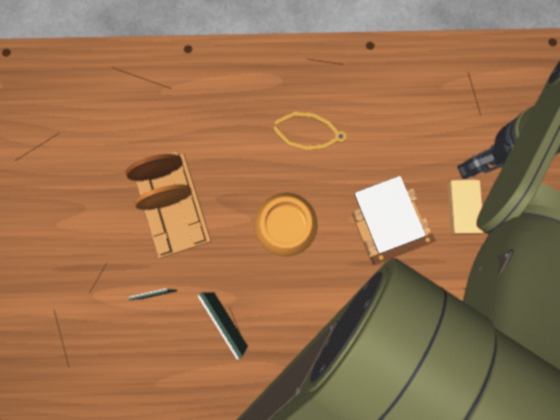

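View pics/s21.png

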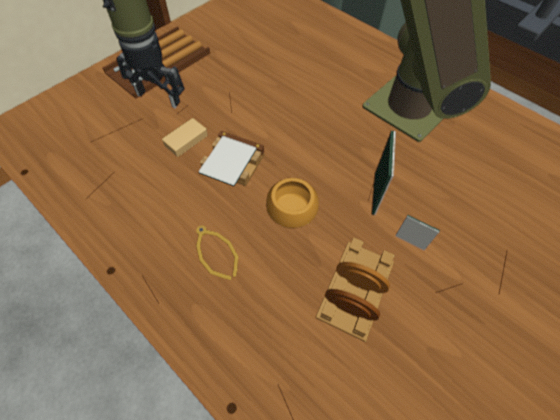

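View pics/s21c.png

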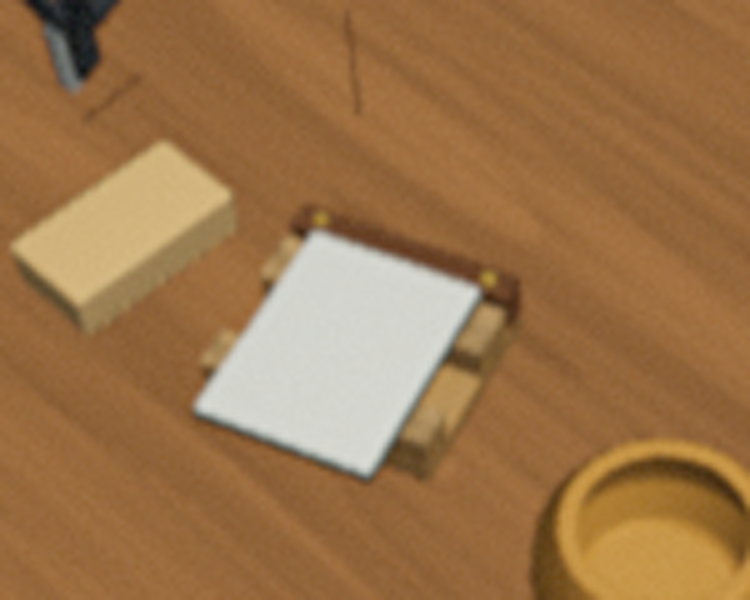

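```bash
python3 - <<'E'
from h import *
ex=np.array([-np.cos(np.radians(20.3)),-np.sin(np.radians(20.3)),0]);ey=np.array([-ex[1],ex[0],0]);o=np.array([474.9,-235.7,0])
def b(v): d=v-o; return round(67+d@ex,1),round(d@ey,1)
S=cam('scene');f=lambda x,y:(160+(x+.5)/5-.5,90+(y+.5)/5-.5)
print('S',[b(onz(S,f(*q),44)) for q in((315,230),(483,288),(372,474),(194,409))])
W=cam('wrist');print('W',[b(onz(W,q,44)) for q in((419,102),(550,103),(513,255.5),(401,254.5))], 'stop edge',[b(onz(W,q,42)) for q in((419,101),(540,102))])
a=cv2.imread('pics/w21.png');L=cv2.resize(a[70:130,380:560],None,fx=4,fy=4,interpolation=cv2.INTER_CUBIC);cv2.imwrite('pics/w21c.png',L)
E
```

```text
S [(np.float64(69.9), np.float64(50.4)), (np.float64(69.3), np.float64(-49.2)), (np.float64(-60.4), np.float64(-48.6)), (np.float64(-60.5), np.float64(51.3))]
W [(np.float64(67.2), np.float64(53.1)), (np.float64(66.6), np.float64(-46.7)), (np.float64(-62.5), np.float64(-47.4)), (np.float64(-61.6), np.float64(51.6))] stop edge [(np.float64(67.9), np.float64(52.5)), (np.float64(67.2), np.float64(-40.3))]
```

View pics/w21c.png

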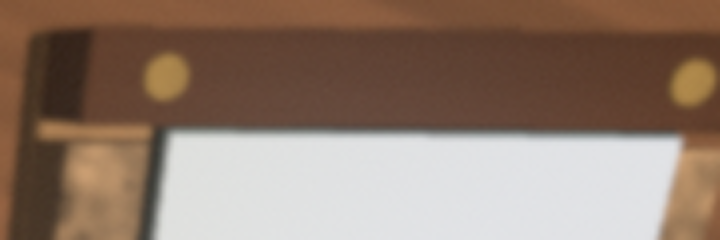

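```bash
python3 - <<'E'
from h import *
print(bot.sign_off())
E
```

```text
the job is handed in; nothing more can be done
None
```

I handed the job in at about 40 s of the 72 s allowed, with the plate lying flat on both bearers and the robot touching nothing.

**What I did:**
- I moved the cork block off the bed and laid it flat on the bare bench to the right, clear of the bed.
- I lifted the plate out of the stand and stood its lower edge on the inner bearer along the stop, with a gap of about 2.5 mm.
- I tipped it onto one finger and lowered it in small steps. From about 33° on, its lower edge was pressed against the stop. The finger was still carrying the plate until it touched the bearers, so it never fell freely.
- With the plate flat, I pressed it against the stop with about 12 N.

**Last checks:**
- **Plate:** it lies bright face up, at the right size for its height, and square to the stop within about 0.5°. No gap to the stop shows in the wrist view. Across the bearers it runs about -48 to +52 mm, well inside their ±65 mm.
- **Other objects:** the block, both lids, the bowl and the caliper look unmoved in the last top and scene views, and nothing fell.
- **Disagreement:** the scene camera puts the plate 2–3 mm nearer the robot than the wrist camera does, about the size of the stated calibration error.

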